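# Drive out the cross pin of a stirrer paddle

## Robot

A 6-joint arm with a two-finger parallel gripper is mounted at the origin on a cart in front of the work surface, level with it; the furniture and walls round the work are solid. World frame = base frame: x ahead of the robot, y to its left, z up, the work surface at z = 0. Lengths are in mm, angles in degrees, forces in N, time in s.
With the tool pointing down it reaches from about 350 to 850 mm from the base axis. Payload 8.1 kg.
Tool frame: the origin (TCP) lies at the very end of the fingers, on their centre line; the grasp point (between the pads) lies 19 mm behind it; z points along the fingers, y is the direction in which the jaws open and shut (so a half turn about z gives the same grasp; the last joint's range is limited). The gripper opens to 85 mm and grips with 20 to 120 N. Pads are 22 mm wide; open, the fingers measure 114 mm over their backs; the gripper's body (76 mm by 85 mm) begins 54 mm behind the grasp point. The pads swing forward as they close: fully open they stand 13 mm farther back than shut.
Start: joints at [58.304, 7.471, 85.268, -0, 87.261, -4.893], TCP at [270.535, 535.552, 231.292] pointing down, gripper open.
Joint ranges: [-169.43, 169.43], [-51.17, 129.36], [1.28, 143.12], [-76.62, 256.62], [0, 156.53], [-152.29, 152.29]. Speed limits (degrees/s): [136.94, 136.94, 159.86, 180, 180, 180].

## Interface

Orientations are given as [roll, pitch, yaw] about the fixed x, y, z axes, in that order (R = Rz(yaw) Ry(pitch) Rx(roll)).
In Python, from bench import r gives the robot as it stands.
- The arm moves only by the shell command python3 -m jog 'ROWS' [OPENING] [FORCE]. ROWS is JSON, a list of rows, each a list of 6 numbers: the shift along the tool's x, y, z normalised to -1 to 1, where 1 is 0.25 m, then the turn, a rotation vector about the tool's x, y, z normalised to -1 to 1, where 1 is pi rad. In form: [[x, y, z, ax, ay, az], ...]. A call has 1 to 10 rows; each row is the pose to reach, as a shift and turn from the pose commanded when the call began, along the tool's axes at that moment, turning the shorter way round; what a row does not reach only later rows make up. A row lasts 1/10 s, in which the tool goes at most 50 mm and 8.59 degrees, less where a joint would pass 70% of its speed; a pose out of reach is approached as far as the arm can. A call with a number of a shift or a turn outside -1 to 1 is refused whole. A call with a gripper value outside its range is refused whole. OPENING is the opening, from 0 (shut) to 1 (fully open), set as the call begins (- or left out, the last holds). The fingers move at their own pace and stop on an object; FORCE is the grip in N (left out, the last holds). Time passes only in rows, so rows that repeat a pose let the fingers close. It gives the time, the measured TCP pose, the force and the opening at its end, in the units of the state.
- r.sense(): the state, without advancing time (a new reading comes with each control period).
- r.snapshot(name): name is "scene" or "top"; returns a dict with "pixels" (480x640x3 uint8, red, green, blue), "intrinsics" (3x3 intrinsics, pixels), "dist" ([k1, k2, p1, p2, k3] as OpenCV has them; the pictures are not rectified), "extrinsics" (4x4, takes a point from camera to world coordinates). Camera axes: x right, y down, z forward; pixel columns grow to the right and rows downward; lengths in mm; the calibration is good to about 2 mm. A picture is of the moment at which its call begins. There is no depth.
- r.hand_in(): hands the job in, once; it reports no verdict.
The state is a dict: "time": time; "joint_pos": joint angles; "qd": joint speeds; "joint_efforts": joint torques, N m; "tool_pos": TCP position; "tcp_rot": TCP orientation; "ft_force": force on the tool from outside, world axes, zero at the start; "wrist_torque": the same for the moment, N m; "finger_gap": finger opening in mm.
Only numpy, scipy, OpenCV 4.12 (cv2) and the standard library are available. Lean on these libraries where they do the work, as an engineer would, in place of code of your own. Each camera call takes 0.05 s, during which the arm holds its last target.

## Task

The paddle of the bench stirrer has to come off its shaft: take the thin-nosed drift punch from the rack and with it push the tight cross pin down out of the hub from above, until the pin drops free into the V-block underneath. Put the drift back upright in a hole of the rack, fully down, and draw the shaft out of the hub and lay it flat on the worktop. Leave the thick punch and the other things on the bench where they are.

Things in the scene. Friction and masses are not known exactly. Their poses are not given: they have to be found in the camera images.
- fixture: steel V-block on a base 68 (x) by 224 mm (y), fixed; origin on the worktop straight below the pin, y along the shaft. The V-block (y -24 to 32 mm, 60 mm wide, 55 high) has a 24 mm window under the pin, floor 6 mm high. A strap with two nuts at y = 20 mm (88 mm high) clamps hub and paddle, which do not move; the paddle's blade is at y 36 to 78 mm. Hub and shaft axis 58 mm high
- bore_top (a point): mouth of the pin's bore on the top of the hub, 73 mm above the worktop: a vertical bore 9 mm wide with a countersink 13 mm wide, right through the 30 mm thick hub and the shaft in it
- hub_end (a point): centre of the open end of the hub (30 mm diameter, y = -26 mm of the fixture, 58 mm above the worktop), from which the shaft comes out towards the fixture's -y
- pin_mid (a point): middle of the steel cross pin: 8 mm diameter, 32.5 mm long, upright, with a 12 mm head at its lower end under the hub, so that it comes out downwards only; its top is about 2 mm below the mouth of the bore. It sticks: a steady push of about 10 to 16 N moves it, and it falls free once its top has been pushed 26 to 30 mm below the mouth
- pin: the same pin; origin at the centre of the underside of its head, z up the pin
- shaft_mid (a point): middle of the steel shaft, on its axis (its y along the shaft, +y to the hub): 16 mm diameter, 240 mm long, 0.27 to 0.43 kg, level, 58 mm above the worktop. It sits 46 mm deep in the hub and slides out to -y once pin and drift are out of the bore. Bare to grip between hub and V-rest, from y = +74 to -61 mm of here
- shaft_hub_end (a point): centre of the end of the shaft that sits in the hub
- shaft_hex_end (a point): a point on the axis in the 30 mm long hexagonal drive end of the shaft (21 mm across its corners), 105 mm from the middle
- punch_rack: aluminium rack, fixed, 54 (x) by 120 mm (y), 66 mm high, open at its long sides; the top plate, 10 mm thick, has three 15 mm holes at x = 0, y = -34, 0 and 34 mm. Origin on the worktop below the middle hole. The punches hang in the outer holes, either way round; the middle hole is empty
- drift_grip (a point): middle of the grip of the thin-nosed drift, a steel punch 124 mm long, 0.15 kg: grip 18 mm diameter, 55 mm long, a 12 mm head above it, below it a 12 mm collar 10 mm long (it hangs in the rack's hole while the grip's shoulder sits on the plate) and a 6 mm nose; z up the tool. In the rack this point is 93.5 mm above the worktop
- drift_tip (a point): the flat end of the drift's nose, 84.5 mm below the middle of the grip; the 6 mm nose is 43 mm long and widens to the collar above that
- drift: the same drift, origin at the end of its nose
- thick_grip (a point): middle of the grip (20 mm diameter, 55 mm long) of the thick punch, whose 11 mm nose is too thick for the bore; in the rack its head stands 134 mm above the worktop, so carry the drift's nose higher than that over it
- label_tape: roll of white tape, 68 mm, bystander
- timer: white square timer, 63 mm, bystander
- brush: brush with handle, 155 mm, bystander
- shaft_rest (a point): where the shaft lies in the outer V-rest (30 mm wide, 14 mm along y, top 55 mm high, 168 mm from the pin towards the fixture's -y)
- ph_meter: bench pH meter, fixed, bystander left of the work: box 180 mm deep (x -142 to 38 mm of its origin), 163 mm wide, 60 mm high, with a post 298 mm high at x = 60, y = -59 mm and an arm with electrode, up to 235 mm high, reaching to x = 140, y = -3 mm: pass above 0.35 m or round it

How it is judged:
By the outcome, as a careful person would: the job done as asked, in the order asked, and still so for the second after the job is handed in, with the robot touching nothing.
It also fails if it takes over 69 s, if anything falls off the work surface, if the arm or the gripper's body presses on something with over 40 N, if the wrist force passes 120 N, or if a joint passes its speed limit or range.

## Working session

There is one attempt and no reset: what is moved stays moved. The work goes in short steps, Python scripts to look and compute and a shell command to move; the robot and the scene stay as the last step left them, time stands still between calls to the robot, and variables do not carry over. Pictures are saved under pics/ and viewed, and the job is handed in when it is done.

```bash
ls; mkdir -p pics
python3 - <<'E'
from bench import r
import cv2,pickle
for n in("scene","top"):
    s=r.snapshot(n); cv2.imwrite(f"pics/{n}0.png",s["pixels"][:,:,::-1]); pickle.dump(s,open(f"pics/{n}0.pkl","wb"))
    print(n,s["intrinsics"],s["dist"],s["extrinsics"])
print(r.sense())
E
```

```text
pics
scene [[443.13559166   0.         321.00779477]
 [  0.         443.13559166 242.61377699]
 [  0.           0.           1.        ]] [0.0226767 0.        0.        0.        0.       ] [[ 6.14195835e-01 -4.96408359e-01  6.13467372e-01 -4.14813367e+01]
 [-7.88968880e-01 -4.03083534e-01  4.63736748e-01 -4.14818308e+02]
 [ 1.70757985e-02 -7.68831844e-01 -6.39222975e-01  7.08492431e+02]
 [ 0.00000000e+00  0.00000000e+00  0.00000000e+00  1.00000000e+00]]
top [[485.0478478    0.         307.44036366]
 [  0.         485.0478478  242.34891034]
 [  0.           0.           1.        ]] [0.04423275 0.         0.         0.         0.        ] [[ 4.10825925e-02 -9.78667135e-01  2.01302903e-01  3.49130343e+02]
 [-9.99153940e-01 -4.06239913e-02  6.41058269e-03  5.41713385e+01]
 [ 1.90390080e-03 -2.01395952e-01 -9.79508063e-01  1.18776031e+03]
 [ 0.00000000e+00  0.00000000e+00  0.00000000e+00  1.00000000e+00]]
{'time': 0.1, 'joint_pos': array([ 5.83023607e+01,  7.51156449e+00,  8.53254569e+01,  5.54506932e-04,
        8.72604747e+01, -4.89220698e+00]), 'qd': array([-0.05544709, -0.11664963, -0.16009312,  0.0351444 ,  0.02210279,
       -0.06062945]), 'joint_efforts': array([ 3.05982838e-03, -5.70953715e+01, -5.01941049e+01, -1.76910189e-04,
        8.19625013e-03,  2.45573051e-05]), 'tool_pos': array([270.27930031, 535.10930004, 230.31798707]), 'tcp_rot': array([-1.79902906e+02, -8.86640846e-03,  1.53194533e+02]), 'ft_force': array([-0.26342312, -0.58412041,  0.20248369]), 'wrist_torque': array([ 0.04566081,  0.011114  , -0.01630339]), 'finger_gap': 85.37409728389612}
```

View pics/scene0.png

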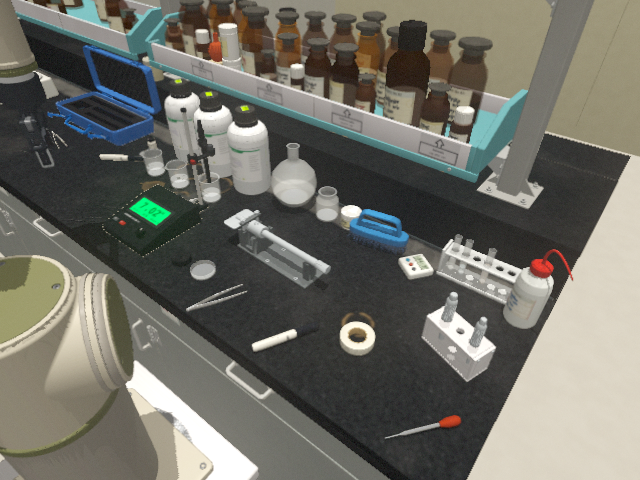

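View pics/top0.png

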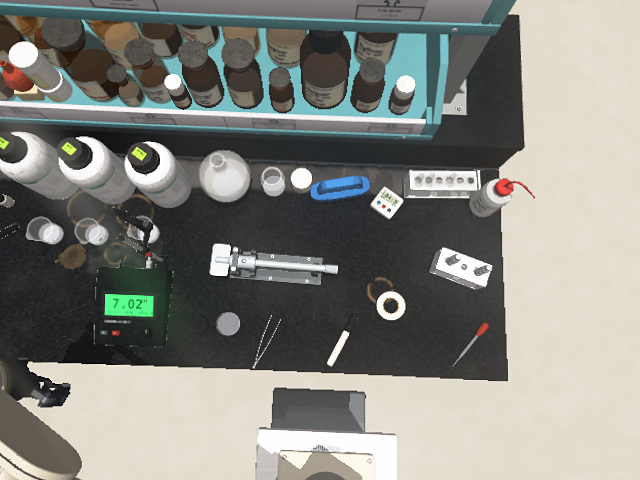

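The scene picture shows the rack at about (458,342), with punches near (450,305) and (479,330), and the fixture at about (275,248). In the top picture the hub is near (243,262), the shaft end near (337,269) and the rack near (463,267). I'll zoom in on both.

Run:
```python
import cv2
a=cv2.imread("pics/scene0.png");b=cv2.imread("pics/top0.png")
def crop(i,x,y,w,h,f,n): cv2.imwrite(n,cv2.resize(i[y:y+h,x:x+w],None,fx=f,fy=f,interpolation=cv2.INTER_CUBIC))
crop(a,410,275,100,110,5,"pics/z1.png")
crop(a,215,195,125,95,6,"pics/z2.png")
crop(b,200,230,150,65,5,"pics/z3.png")
crop(b,420,230,80,70,7,"pics/z4.png")
```

```text
(no output)
```

View pics/z1.png

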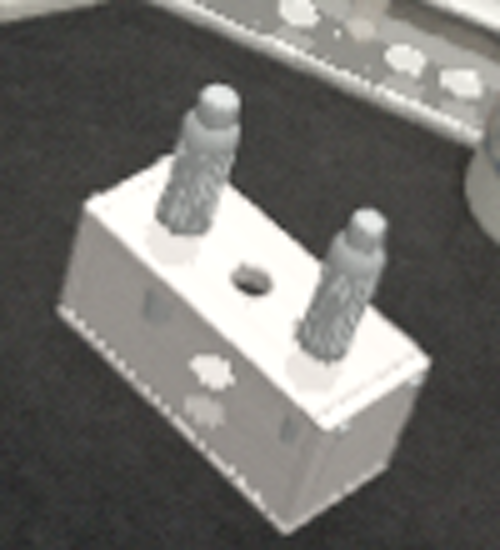

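View pics/z2.png

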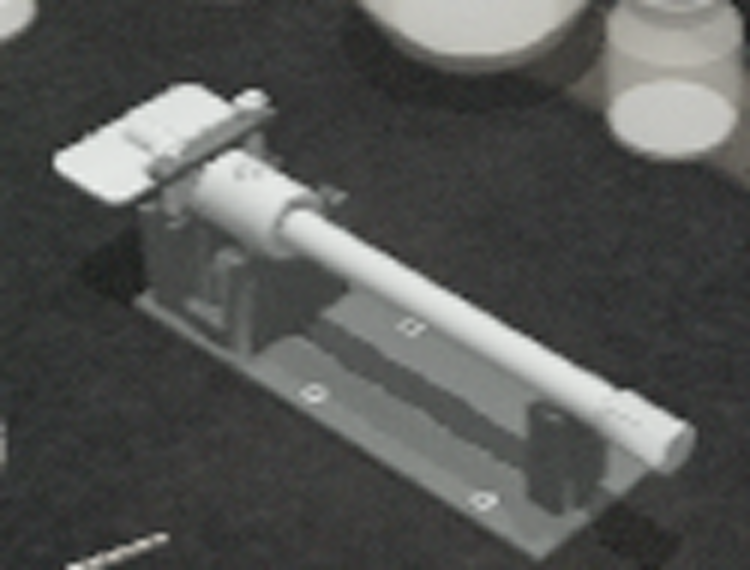

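View pics/z3.png

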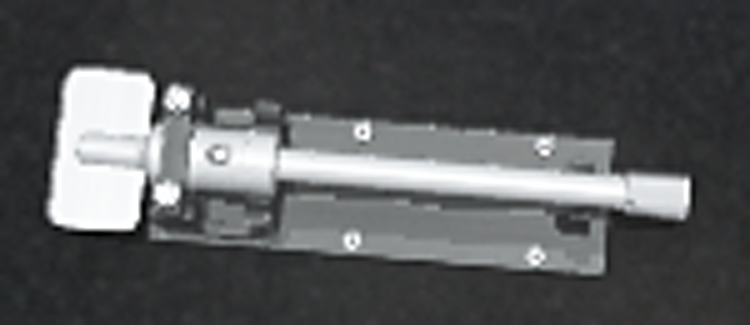

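View pics/z4.png

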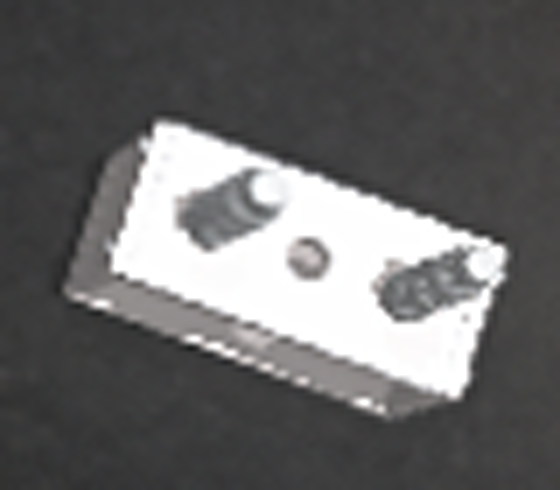

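Run:
```python
import cv2
a=cv2.imread("pics/scene0.png");b=cv2.imread("pics/top0.png")
def crop(i,x,y,w,h,f,n): cv2.imwrite(n,cv2.resize(i[y:y+h,x:x+w],None,fx=f,fy=f,interpolation=cv2.INTER_NEAREST))
crop(a,420,325,60,50,13,"pics/n1.png")
crop(a,435,285,60,70,8,"pics/n2.png")
```

```text
(no output)
```

View pics/n1.png

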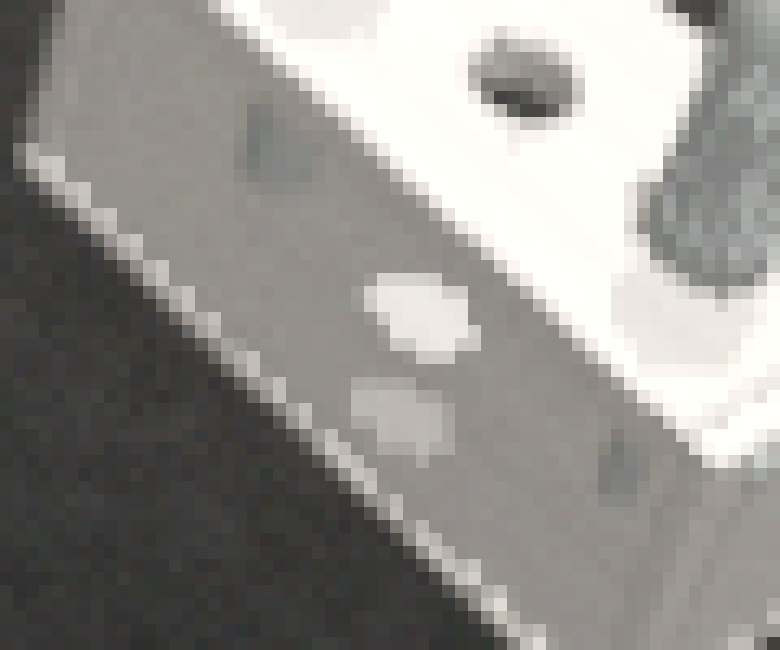

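View pics/n2.png

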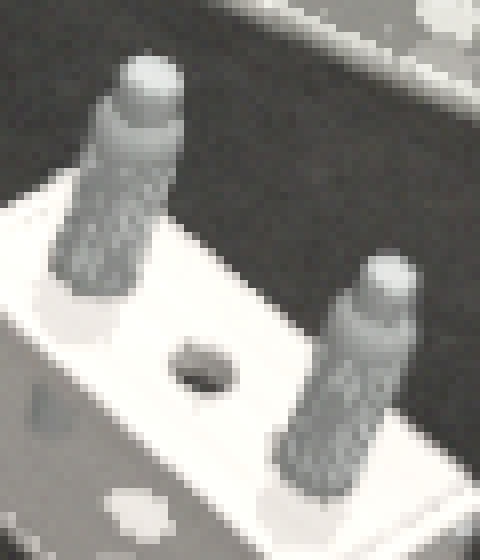

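The left punch has the thicker nose (5 px against 3–4 px) and the wider grip. So the right punch, nearer world -y, is the drift. Next I measure the rack and the fixture.

```bash
cat > h.py <<'E'
import numpy as np,cv2,pickle
def ray(s,uv):
    uv=np.array(uv,float).reshape(-1,1,2)
    n=cv2.undistortPoints(uv,s["intrinsics"],np.array(s["dist"]))[:,0]
    T=np.array(s["extrinsics"]);d=np.c_[n,np.ones(len(n))]@T[:3,:3].T
    return T[:3,3],d
def onz(s,uv,z):
    o,d=ray(s,uv); z=np.broadcast_to(z,len(d)); return o+d*((z-o[2])/d[:,2])[:,None]
def tri(ss,uvs):
    A=np.zeros((3,3));b=np.zeros(3);L=[]
    for s,uv in zip(ss,uvs):
        o,d=ray(s,uv);d=d[0]/np.linalg.norm(d[0]);P=np.eye(3)-np.outer(d,d);A+=P;b+=P@o;L.append((P,o))
    x=np.linalg.solve(A,b);return x,[np.linalg.norm(P@(x-o)) for P,o in L]
def proj(s,p):
    T=np.array(s["extrinsics"]);R=T[:3,:3].T;t=-R@T[:3,3]
    return cv2.projectPoints(np.array(p,float).reshape(-1,3),cv2.Rodrigues(R)[0],t,s["intrinsics"],np.array(s["dist"]))[0][:,0]
def load(n): return pickle.load(open(f"pics/{n}.pkl","rb"))
E
python3 - <<'E'
from h import *
for n,box in(("scene0",(410,275,510,385)),("top0",(420,230,500,300))):
    s=load(n);im=s["pixels"];x0,y0,x1,y1=box
    m=np.zeros(im.shape[:2],np.uint8);m[y0:y1,x0:x1]=(im[y0:y1,x0:x1].min(2)>205)*255
    cs,_=cv2.findContours(m,cv2.RETR_EXTERNAL,cv2.CHAIN_APPROX_NONE);c=max(cs,key=cv2.contourArea)
    h=cv2.convexHull(c); r=cv2.approxPolyDP(h,3,True)[:,0]
    print(n,r.tolist()); print(np.round(onz(s,r,66),1).tolist())
    g=im[y0:y1,x0:x1].min(2)
# middle hole & bore by manual zoom px
S=load("scene0");T=load("top0")
hs=np.array([410+252/5-.4,275+280/5-.4]);ht=np.array([420+309/7-.4,230+258/7-.4])
print("hole",onz(S,[hs],66),onz(T,[ht],66),tri([S,T],[hs,ht]))
bs=np.array([215+247/6-.4,195+172/6-.4]);bt=np.array([200+219/5-.4,230+155/5-.4])
print("bore",onz(S,[bs],73),onz(T,[bt],73),tri([S,T],[bs,bt]))
# heads
# drift/thick head tops
for nm,a,b in(("drift",(410+371/5-.4,275+217/5-.4),(420+487/7-.4,230+262/7-.4)),("thick",(410+219/5-.4,275+96/5-.4),(420+270/7-.4,230+187/7-.4))):
    print(nm,onz(S,[a],133),onz(T,[b],133),tri([S,T],[a,b]))
E
```

```text
scene0 [[428, 315], [442, 307], [455, 312], [494, 348], [475, 360]]
[[533.5, -239.2, 66.0], [569.0, -250.9, 66.0], [572.9, -276.1, 66.0], [537.9, -366.1, 66.0], [492.6, -349.9, 66.0]]
top0 [[440, 250], [446, 248], [491, 265], [486, 284], [436, 268]]
[[574.3, -250.1, 66.0], [579.6, -264.1, 66.0], [543.6, -367.2, 66.0], [498.7, -354.2, 66.0], [531.1, -240.2, 66.0]]
hole [[ 536.59819449 -302.6350626    66.        ]] [[ 537.51173723 -304.38288597   66.        ]] (array([ 536.88391335, -303.39327092,   66.53394627]), [np.float64(0.9222721588160832), np.float64(0.9222721588160596)])
bore [[527.72774667 209.42467696  73.        ]] [[528.75236308 208.5041079   73.        ]] (array([528.22226751, 208.94621283,  73.04831107]), [np.float64(0.6883023961044689), np.float64(0.6883023961043351)])
drift [[ 527.11015765 -334.41328404  133.        ]] [[ 527.35834488 -337.9518531   133.        ]] (array([ 526.18039629, -335.78711315,  135.2074266 ]), [np.float64(1.4519557596516377), np.float64(1.4519557596516817)])
thick [[ 547.22888049 -269.80558333  133.        ]] [[ 548.32000702 -271.38055221  133.        ]] (array([ 547.73859628, -270.49956645,  133.26997432]), [np.float64(0.9008493510026294), np.float64(0.9008493510027421)])
```

Run:
```python
from h import *
T=load("top0");S=load("scene0")
def centers(s,cols,y_of,thr):
    P=[];W=[]
    g=s["pixels"].astype(float).mean(2)
    for u in cols:
        yc=y_of(u); v=np.arange(int(yc-9),int(yc+10)); p=g[v,u]
        w=np.clip((p-thr)/30,0,1)
        # contiguous around centre
        P.append((u,(w*v).sum()/w.sum()));W.append(w.sum())
    return np.array(P),W
P,W=centers(T,range(262,322,4),lambda u:263.2+(u-257)*5/67,150)
print(np.round(P[:,1],2),np.round(W,1))
q=onz(T,P,60);v,_=[x.ravel() for x in (cv2.fitLine(q[:,:2].astype(np.float32),cv2.DIST_HUBER,0,.01,.01),)][0:1]+[0]
print("top line",v, "x at y=209-100:",)
k=np.polyfit(q[:,1],q[:,0],1);print(k,np.polyval(k,209), "yaw",np.degrees(np.arctan(-k[0])),np.round(q[[0,-1]],1))
P,W=centers(S,range(270,316,4),lambda u:235.5+(u-270)*(261-235.5)/(316-270),150)
print(np.round(P[:,1],2),np.round(W,1))
q=onz(S,P,60);k=np.polyfit(q[:,1],q[:,0],1);print(k,np.polyval(k,209),"yaw",np.degrees(np.arctan(-k[0])),np.round(q[[0,-1]],1))
# ends
print(onz(T,[(200+690/5,230+197/5)],58), onz(S,[(215+677/6,195+450/6)],58))
```

```text
[262.53 263.02 263.49 263.5  264.01 264.5  264.49 264.91 265.45 265.46
 265.84 266.38 264.5  266.99 267.09] [6.  5.7 6.  6.  5.8 6.  6.  5.7 6.  6.1 5.8 6.  8.  5.5 6.2]
top line [3.77246775e-02 9.99288142e-01 5.25214172e+02 1.02628845e+02] x at y=209-100:
[3.15312835e-02 5.22182982e+02] 528.7730202066471 yaw -1.8060111025295058 [[528.1 166.3  60. ]
 [522.6  34.3  60. ]]
[235.19 237.47 239.7  243.06 244.52 246.77 249.33 251.59 253.8  256.44
 258.64 260.68] [5.8 5.9 6.4 6.4 6.  6.5 5.9 6.2 6.6 5.9 6.3 6.3]
[3.73260340e-02 5.20925727e+02] 528.7268685719924 yaw -2.13763184445829 [[527.3 164.5  60. ]
 [522.6  29.7  60. ]]
[[519.43243606 -12.87031386  58.        ]] [[519.73004256 -10.5035102   58.        ]]
```

```bash
cat >> h.py <<'E'
from scipy.spatial.transform import Rotation as Ro
def go(tgt,yjaw,verbose=True):
    "yjaw: world angle of tool y; print normalised deltas"
    from bench import r
    st=r.sense();R=Ro.from_euler("xyz",st["tcp_rot"],degrees=True)
    c,s_=np.cos(np.radians(yjaw)),np.sin(np.radians(yjaw))
    y=np.array([c,s_,0]);z=np.array([0,0,-1.]);x=np.cross(y,z)
    Rt=Ro.from_matrix(np.c_[x,y,z]); 
    d=R.inv().apply(np.array(tgt)-st["tool_pos"])/250; a=(R.inv()*Rt).as_rotvec()/np.pi
    yj=R.as_matrix()[:,1];
    print("t",round(st["time"],2),"pos",st["tool_pos"].round(1),"rot",st["tcp_rot"].round(2),"jaw",np.degrees(np.arctan2(yj[1],yj[0])).round(2),"F",st["ft_force"].round(1),"gap",round(st["finger_gap"],1),"J",st["joint_pos"].round(0))
    print("delta",d.round(4).tolist(),a.round(4).tolist(),"rows>=",np.linalg.norm(d)*5, np.linalg.norm(a)*180/8.59)
E
python3 -c "
from h import *
go((430,240,300),36);go((526.8,-335.8,200),-17.7)"
```

```text
t 0.1 pos [270.3 535.1 230.3] rot [-1.7990e+02 -1.0000e-02  1.5319e+02] jaw 63.19 F [-0.3 -0.6  0.2] gap 85.4 J [58.  8. 85.  0. 87. -5.]
delta [-1.1025, -0.7659, -0.2776] [-0.0005, 0.0001, 0.1511] rows>= 6.854364560053466 3.1658570588939035
t 0.1 pos [270.3 535.1 230.3] rot [-1.7990e+02 -1.0000e-02  1.5319e+02] jaw 63.19 F [-0.3 -0.6  0.2] gap 85.4 J [58.  8. 85.  0. 87. -5.]
delta [-2.4868, -2.6464, 0.1254] [-0.0005, 0.0003, 0.4494] rows>= 18.168159605224318 9.417297940593395
```

```bash
python3 -m jog '[[-0.9,-0.9,-0.1,0,0,0.15],[-0.9,-0.9,-0.1,0,0,0.15],[-0.9,-0.9,-0.1,0,0,0.15],[-0.9,-0.9,-0.1,0,0,0.15],[-0.9,-0.9,-0.1,0,0,0.15],[-0.9,-0.9,-0.1,0,0,0.15],[-0.9,-0.9,-0.1,0,0,0.15]]' 1 ; python3 -c "
from h import *
go((480,-60,220),5)"
```

```text
time: 0.8
tool_pos: [370.7, 229.9, 256.5]
tcp_rot: [-180.0, 0.1, 126.0]
ft_force: [0.4, -0.0, -0.9]
finger_gap: 85.1
t 0.8 pos [370.7 229.9 256.5] rot [-1.8000e+02  7.0000e-02  1.2604e+02] jaw 36.04 F [ 0.4 -0.  -0.9] gap 85.1 J [ 25. -19. 108.  -0.  92. -11.]
delta [-1.1946, -0.3286, 0.1474] [0.0001, 0.0004, 0.1725] rows>= 6.238477939154614 3.6137471319539216
```

```bash
python3 -m jog '[[-1,-0.4,0.12,0,0,0.18],[-1,-0.4,0.12,0,0,0.18],[-1,-0.4,0.12,0,0,0.18],[-1,-0.4,0.12,0,0,0.18],[-1,-0.4,0.12,0,0,0.18],[-1,-0.4,0.12,0,0,0.18]]' 1 ; python3 -c "
from h import *
go((526.8,-335.8,200),-17.7)"
```

```text
time: 1.4
tool_pos: [436.6, -31.2, 225.4]
tcp_rot: [-179.9, 0.0, 93.6]
ft_force: [-0.4, 0.3, 0.2]
finger_gap: 85.8
t 1.4 pos [436.6 -31.2 225.4] rot [-1.7993e+02  5.0000e-02  9.3600e+01] jaw 3.6 F [-0.4  0.3  0.2] gap 85.8 J [-11. -18. 110.  -0.  88. -14.]
delta [-1.2386, 0.2835, 0.1022] [-0.0003, 0.0003, 0.1183] rows>= 6.373524515349641 2.4794674281403366
```

```bash
python3 -m jog '[[-1,0.28,0.1,0,0,0.118],[-1,0.28,0.1,0,0,0.118],[-1,0.28,0.1,0,0,0.118],[-1,0.28,0.1,0,0,0.118],[-1,0.28,0.1,0,0,0.118],[-1,0.28,0.1,0,0,0.118]]' 1 ; python3 -c "
from h import *
go((526.8,-335.8,200),-17.7)"
```

```text
time: 2.0
tool_pos: [522.8, -276.6, 198.9]
tcp_rot: [-179.9, 0.0, 72.4]
ft_force: [-0.2, 0.5, 0.3]
finger_gap: 85.7
t 2.0 pos [ 522.8 -276.6  198.9] rot [-1.7986e+02  3.0000e-02  7.2350e+01] jaw -17.65 F [-0.2  0.5  0.3] gap 85.7 J [-33.   7.  89.  -0.  84. -15.]
delta [-0.221, 0.0869, -0.0043] [-0.0008, 0.0002, 0.0003] rows>= 1.1875352061510407 0.01778459726532455
```

```bash
python3 -m jog '[[-0.221,0.087,0,-0.0008,0,0],[-0.221,0.087,0,-0.0008,0,0],[-0.221,0.087,0,-0.0008,0,0]]' 1
python3 - <<'E'
from h import *
from bench import r
go((526.8,-335.8,74.5),-17.7)
for n in("scene","top"):
    s=r.snapshot(n); pickle.dump(s,open(f"pics/{n}1.pkl","wb"))
    im=s["pixels"][:,:,::-1]
    p=proj(s,[526.8,-335.8,150])[0].astype(int)
    cv2.imwrite(f"pics/{n}1.png",cv2.resize(im[max(0,p[1]-70):p[1]+70,p[0]-80:min(640,p[0]+80)],None,fx=4,fy=4,interpolation=cv2.INTER_CUBIC))
E
```

```text
time: 2.3
tool_pos: [526.9, -332.6, 200.6]
tcp_rot: [179.9, -0.0, 72.4]
ft_force: [-0.7, -0.0, -0.4]
finger_gap: 85.5
t 2.3 pos [ 526.9 -332.6  200.6] rot [ 1.7992e+02 -2.0000e-02  7.2430e+01] jaw -17.57 F [-0.7 -0.  -0.4] gap 85.5 J [-37.  12.  84.   0.  84. -19.]
delta [-0.0124, 0.003, 0.5043] [0.0004, -0.0001, 0.0007] rows>= 2.5222197383742904 0.017568843747444007
```

View pics/scene1.png

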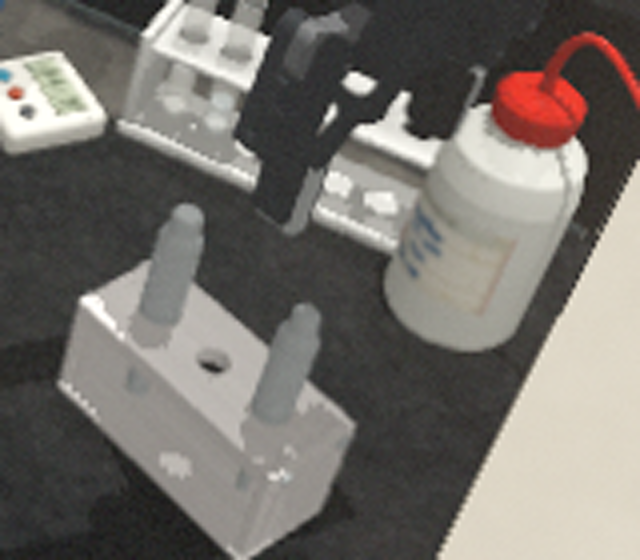

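View pics/top1.png

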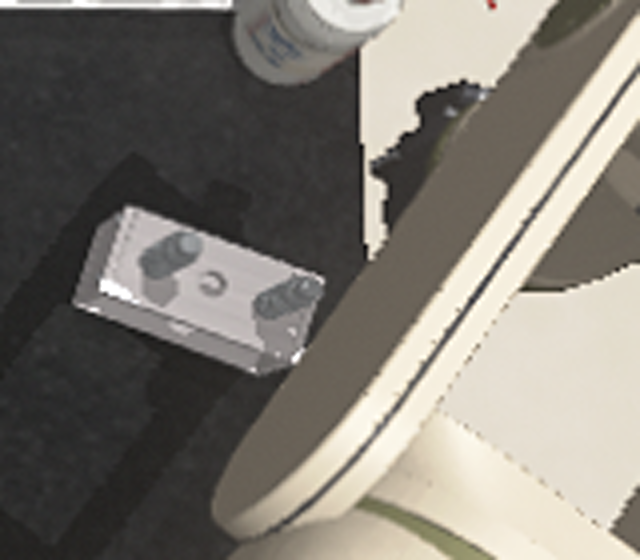

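Run:
```python
from h import *
s=load("scene1");im=s["pixels"][:,:,::-1].copy()
c=np.array([526.9,-332.6,200.6]);j=np.array([.953,-.302,0])
for p in proj(s,[c+43*j+[0,0,13],c-43*j+[0,0,13],c]): cv2.circle(im,tuple(p.round().astype(int)),2,(0,0,255),-1);print(p)
cv2.imwrite("pics/s1b.png",cv2.resize(im[200:390,380:560],None,fx=3,fy=3))
```

```text
[512.75830646 273.47876749]
[477.20549572 294.80014166]
[493.26506636 289.61919197]
```

View pics/s1b.png

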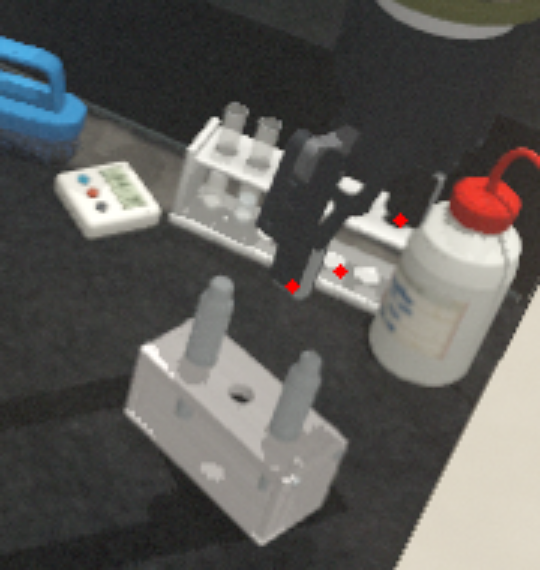

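```bash
python3 -c "
from h import *
print(onz(load('top0'),[(475,208),(490,213)],0),onz(load('scene0'),[(524,326),(508,318)],0))"
python3 -m jog '[[-0.012,0.003,0.25,0.0004,0,0],[-0.012,0.003,0.504,0.0004,0,0],[-0.012,0.003,0.504,0.0004,0,0],[-0.012,0.003,0.504,0.0004,0,0],[-0.012,0.003,0.504,0.0004,0,0]]' 1; python3 -c "
from h import *
go((526.8,-335.8,74.5),-17.7)"
```

```text
[[ 699.23698707 -357.09200695    0.        ]
 [ 687.6481984  -394.09369284    0.        ]] [[ 689.90589139 -388.43936172    0.        ]
 [ 690.38396821 -355.24035       0.        ]]
time: 2.9
tool_pos: [527.9, -333.5, 76.2]
tcp_rot: [179.9, -0.0, 72.6]
ft_force: [-0.0, -0.1, 0.3]
finger_gap: 85.5
t 2.9 pos [ 527.9 -333.5   76.2] rot [ 1.7993e+02 -2.0000e-02  7.2630e+01] jaw -17.37 F [-0.  -0.1  0.3] gap 85.5 J [-37.  18.  90.   0.  72. -20.]
delta [-0.01, -0.0016, 0.0067] [0.0004, -0.0001, 0.0018] rows>= 0.06057665138495819 0.03955812019263583
```

```bash
python3 -m jog '[[-0.009,-0.0016,0.0065,0,0,0],[-0.009,-0.0016,0.0065,0,0,0],[-0.009,-0.0016,0.0065,0,0,0]]' 1; python3 -c "
from h import *
go((526.8,-335.8,74.5),-17.7)"
```

```text
time: 3.2
tool_pos: [527.5, -337.5, 75.7]
tcp_rot: [179.8, 0.1, 72.6]
ft_force: [0.4, -0.3, -0.4]
finger_gap: 85.6
t 3.2 pos [ 527.5 -337.5   75.7] rot [1.7976e+02 6.0000e-02 7.2550e+01] jaw -17.45 F [ 0.4 -0.3 -0.4] gap 85.6 J [-37.  18.  90.   0.  72. -20.]
delta [0.0058, -0.0047, 0.0048] [0.0013, 0.0003, 0.0014] rows>= 0.04445411905926719 0.040850348742252796
```

```bash
python3 -m jog '[[0.003,-0.003,0.0048,0,0,0],[0.003,-0.003,0.0048,0,0,0],[0.003,-0.003,0.0048,0,0,0],[0.003,-0.003,0.0048,0,0,0],[0.003,-0.003,0.0048,0,0,0],[0.003,-0.003,0.0048,0,0,0],[0.003,-0.003,0.0048,0,0,0],[0.003,-0.003,0.0048,0,0,0]]' 0 90; python3 -c "
from h import *
from bench import r
go((526.8,-335.8,74.5),-17.7)
print([r.sense()['tool_pos'].round(1) for _ in range(2)])"
```

```text
time: 4.0
tool_pos: [526.1, -336.0, 72.7]
tcp_rot: [179.9, 0.0, 72.6]
ft_force: [0.7, 0.4, 1.2]
finger_gap: 15.7
t 4.0 pos [ 526.1 -336.    72.7] rot [179.91   0.    72.55] jaw -17.45 F [0.7 0.4 1.2] gap 15.7 J [-37.  18.  90.   0.  72. -20.]
delta [0.0014, 0.0023, -0.0074] [0.0005, 0.0, 0.0014] rows>= 0.03934906337254096 0.03131115448606437
[array([ 526.1, -336. ,   72.7]), array([ 526.1, -336. ,   72.7])]
```

```bash
python3 -m jog '[[0,0,0,0,0,0],[0,0,0,0,0,0]]' 0 ; python3 -m jog '[[0,0,0,0,0,0],[0,0,0,0,0,0]]' 0
python3 - <<'E'
from h import *
from bench import r
for n in("scene",):
    s=r.snapshot(n); pickle.dump(s,open(f"pics/{n}2.pkl","wb"))
    im=s["pixels"][:,:,::-1]
    cv2.imwrite(f"pics/{n}2.png",cv2.resize(im[240:390,400:560],None,fx=4,fy=4,interpolation=cv2.INTER_CUBIC))
E
```

```text
time: 4.2
tool_pos: [526.1, -336.0, 72.6]
tcp_rot: [179.9, 0.0, 72.6]
ft_force: [-0.1, -0.7, 1.9]
finger_gap: 16.2
time: 4.4
tool_pos: [526.1, -335.9, 72.6]
tcp_rot: [179.9, 0.0, 72.6]
ft_force: [0.3, -0.5, 1.1]
finger_gap: 16.1
```

View pics/scene2.png

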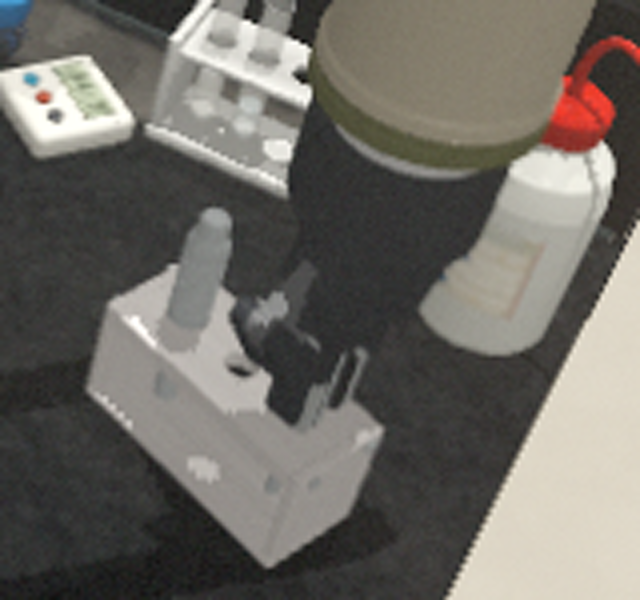

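```bash
python3 -m jog '[[0,0,-0.1,0,0,0],[0,0,-0.25,0,0,0],[0,0,-0.45,0,0,0],[0,0,-0.65,0,0,0],[0,0,-0.72,0,0,0],[0,0,-0.72,0,0,0],[0,0,-0.72,0,0,0]]' 0 90;  python3 - <<'E'
from h import *
from bench import r
go((528.4,209,160),20)
for n in("scene","top"):
    s=r.snapshot(n); pickle.dump(s,open(f"pics/{n}3.pkl","wb"))
    im=s["pixels"][:,:,::-1]
    cv2.imwrite(f"pics/{n}3.png",cv2.resize(im[150:390,390:600],None,fx=2.5,fy=2.5,interpolation=cv2.INTER_CUBIC))
E
```

```text
time: 5.15
tool_pos: [525.4, -335.5, 251.1]
tcp_rot: [-180.0, -0.0, 72.6]
ft_force: [0.6, -0.1, -1.8]
finger_gap: 15.8
t 5.15 pos [ 525.4 -335.5  251.1] rot [-1.7998e+02 -3.0000e-02  7.2560e+01] jaw -17.44 F [ 0.6 -0.1 -1.8] gap 15.8 J [-37.  11.  80.   0.  90. -20.]
delta [2.0811, -0.6411, 0.3655] [-0.0, -0.0002, -0.208] rows>= 11.04057515698235 4.358825188523128
```

View pics/scene3.png

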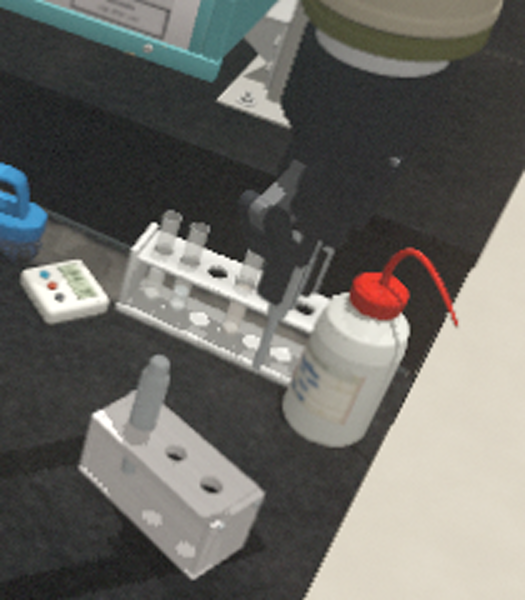

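The thin nose at about (265,350) in the crop confirms that this is the drift, and its hole is now empty. I'll carry it high to the bore.

```bash
python3 -m jog '[[0.2,-0.06,0,0,0,-0.04],[0.4,-0.12,0,0,0,-0.08],[0.6,-0.18,0,0,0,-0.1],[0.8,-0.25,0,0,0,-0.1],[1,-0.31,0,0,0,-0.1]]' 0 90;  python3 - <<'E'
from h import *
go((528.4,209,165),30)
E
```

```text
time: 5.75
tool_pos: [525.1, -83.7, 249.6]
tcp_rot: [-179.8, -0.0, 90.5]
ft_force: [0.4, 0.6, -0.9]
finger_gap: 16.0
t 5.75 pos [525.1 -83.7 249.6] rot [-1.7983e+02 -4.0000e-02  9.0540e+01] jaw 0.54 F [ 0.4  0.6 -0.9] gap 16.0 J [-15.  -3.  94.  -0.  89. -15.]
delta [1.1704, 0.0253, 0.3393] [-0.0008, -0.0005, -0.1637] rows>= 6.094397260959562 3.4296371292522783
```

```bash
python3 -m jog '[[0.2,0,0,0,0,-0.04],[0.4,0.01,0,0,0,-0.08],[0.6,0.02,0,0,0,-0.12],[0.8,0.02,0,0,0,-0.16],[1,0.02,0.05,0,0,-0.16]]' 0 90;  python3 - <<'E'
from h import *
go((528.4,209,165),30)
E
```

```text
time: 6.25
tool_pos: [528.8, 164.7, 239.4]
tcp_rot: [180.0, 0.0, 119.6]
ft_force: [1.8, -0.5, -1.1]
finger_gap: 16.1
t 6.25 pos [528.8 164.7 239.4] rot [1.7998e+02 4.0000e-02 1.1963e+02] jaw 29.63 F [ 1.8 -0.5 -1.1] gap 16.1 J [ 12.   0.  92.  -0.  88. -18.]
delta [0.1549, 0.0861, 0.2974] [0.0001, 0.0002, -0.0021] rows>= 1.731076186530312 0.04383486150632496
```

```bash
python3 -m jog '[[0.155,0.086,0.1,0,0,-0.002],[0.155,0.086,0.297,0,0,-0.002],[0.155,0.086,0.297,0,0,-0.002],[0.155,0.086,0.297,0,0,-0.002],[0.155,0.086,0.297,0,0,-0.002],[0.155,0.086,0.297,0,0,-0.002]]' 0 90;  cat > look.py <<'E'
from h import *
from bench import r
import sys
def look(k,boxs=(200,160,150,130,5),boxt=(190,215,150,90,5)):
    for n,b in(("scene",boxs),("top",boxt)):
        s=r.snapshot(n); pickle.dump(s,open(f"pics/{n}{k}.pkl","wb"))
        x,y,w,h,f=b
        cv2.imwrite(f"pics/{n}{k}.png",cv2.resize(s["pixels"][y:y+h,x:x+w,::-1],None,fx=f,fy=f,interpolation=cv2.INTER_CUBIC))
E
python3 - <<'E'
from look import *
look(4)
go((528.4,209,145),30)
E
```

```text
time: 6.85
tool_pos: [530.9, 206.4, 168.7]
tcp_rot: [179.7, 0.1, 119.6]
ft_force: [-0.6, -0.6, -1.0]
finger_gap: 15.9
t 6.95 pos [530.6 206.5 168.2] rot [1.7975e+02 1.0000e-01 1.1964e+02] jaw 29.64 F [-0.1 -0.  -1.5] gap 16.0 J [ 16.   5.  95.  -0.  80. -14.]
delta [0.0132, -0.003, 0.0927] [0.0014, 0.0006, -0.002] rows>= 0.46861784293263764 0.05170472989999956
```

View pics/scene4.png

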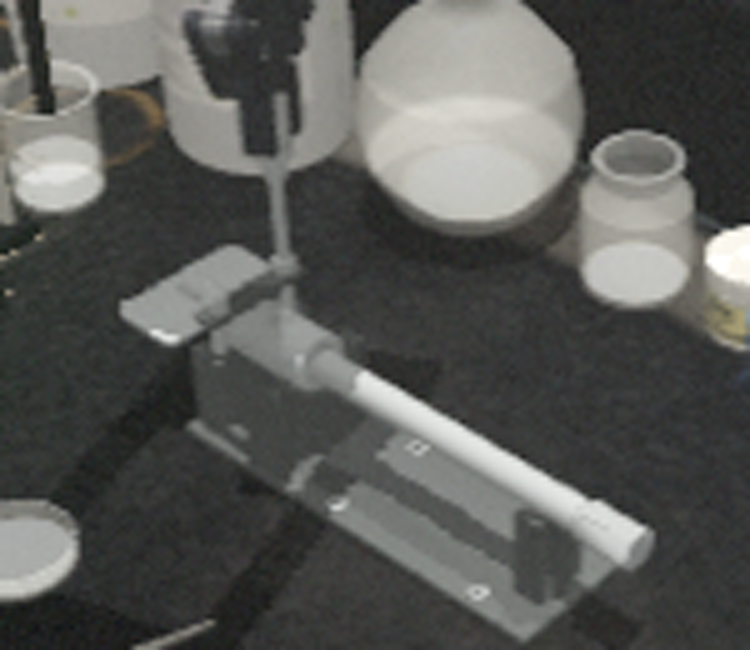

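View pics/top4.png

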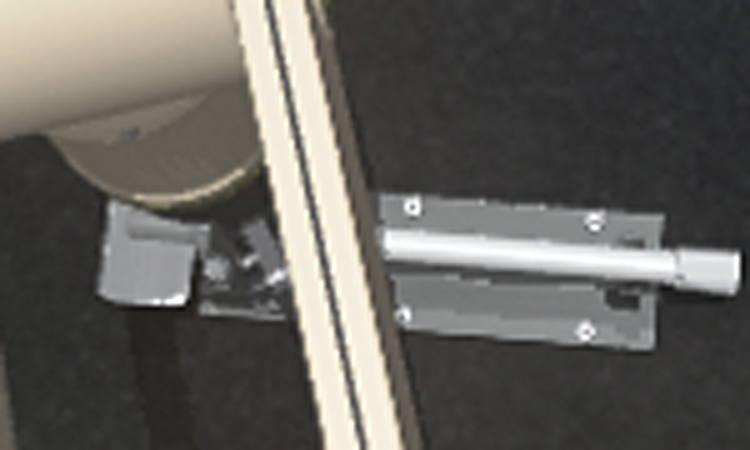

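Run:
```python
from h import *
s=load("scene4");im=s["pixels"][:,:,::-1].copy()
t=np.array([530.6,206.5,168.2]);tip=t-[0,0,63.6]
x0,y0,w,h,f=235,190,45,55,12
c=cv2.resize(im[y0:y0+h,x0:x0+w],None,fx=f,fy=f,interpolation=cv2.INTER_CUBIC)
for p,col in((tip,(0,0,255)),(tip+[0,0,43],(0,255,0)),([528.4,209,73],(255,0,0))):
    q=proj(s,p)[0];print(q);q=((q-[x0,y0]+.5)*f).astype(int);cv2.circle(c,tuple(q),4,col,1)
cv2.imwrite("pics/t4.png",c)
```

```text
[256.49798839 212.27673705]
[255.03650499 196.74005823]
[256.09772729 223.20179454]
```

View pics/t4.png

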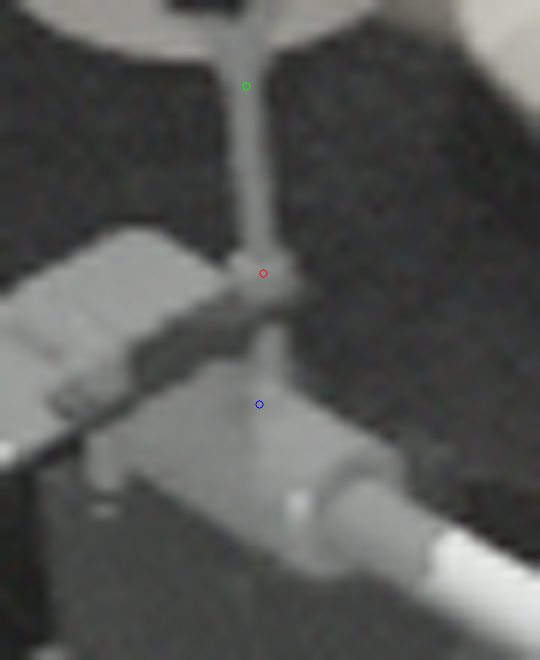

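```bash
python3 -m jog '[[0.0132,-0.003,0.04,0.0014,0.0006,-0.002],[0.0132,-0.003,0.085,0.0014,0.0006,-0.002],[0.0132,-0.003,0.085,0.0014,0.0006,-0.002],[0.0132,-0.003,0.085,0.0014,0.0006,-0.002],[0.0132,-0.003,0.085,0.0014,0.0006,-0.002]]' 0 90;  cat > tip.py <<'E'
from look import *
def tipv(k):
    look(k)
    go((528.4,209,145),30)
    s=load(f"scene{k}");im=s["pixels"][:,:,::-1].copy()
    t=r.sense()["tool_pos"];tip=t-[0,0,63.6]
    x0,y0,w,h,f=235,190,45,55,12
    c=cv2.resize(im[y0:y0+h,x0:x0+w],None,fx=f,fy=f,interpolation=cv2.INTER_CUBIC)
    for p,col in((tip,(0,0,255)),(tip+[0,0,43],(0,255,0)),([528.4,209,73],(255,0,0))):
        q=proj(s,p)[0];print(q);q=((q-[x0,y0]+.5)*f).astype(int);cv2.circle(c,tuple(q),4,col,1)
    cv2.imwrite(f"pics/t{k}.png",c)
E
python3 -c "
from tip import *
tipv(5)"
```

```text
time: 7.45
tool_pos: [526.9, 209.4, 144.6]
tcp_rot: [-179.8, -0.1, 120.1]
ft_force: [0.2, -0.7, -1.6]
finger_gap: 16.1
t 7.55 pos [527.1 209.5 145.1] rot [-1.7983e+02 -4.0000e-02  1.2008e+02] jaw 30.08 F [ 0.4 -0.1 -1.6] gap 15.9 J [ 16.   6.  96.   0.  78. -14.]
delta [-0.0042, 0.0033, 0.0002] [-0.0009, -0.0002, 0.0005] rows>= 0.026858027351320618 0.02242170842173761
[255.29459248 220.49798135]
[253.82257536 205.40360368]
[256.09772729 223.20179454]
```

View pics/t5.png

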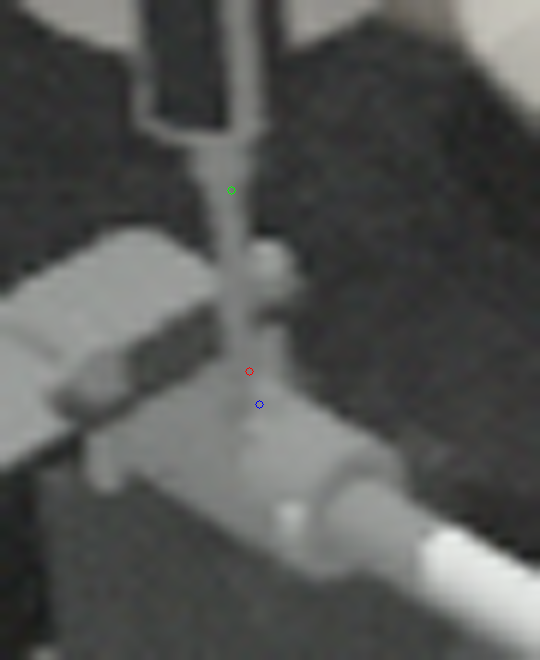

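```bash
cat >> tip.py <<'E'
def enh(k,x0=240,y0=195,w=40,h=40,f=14):
    g=cv2.cvtColor(load(f"scene{k}")["pixels"],cv2.COLOR_RGB2GRAY)[y0:y0+h,x0:x0+w].astype(float)
    g=np.clip((g-50)/(170-50),0,1)*255
    cv2.imwrite(f"pics/e{k}.png",cv2.resize(g.astype(np.uint8),None,fx=f,fy=f,interpolation=cv2.INTER_CUBIC))
E
python3 -c "
from tip import *
enh(5)"
```

```text
(no output)
```

View pics/e5.png

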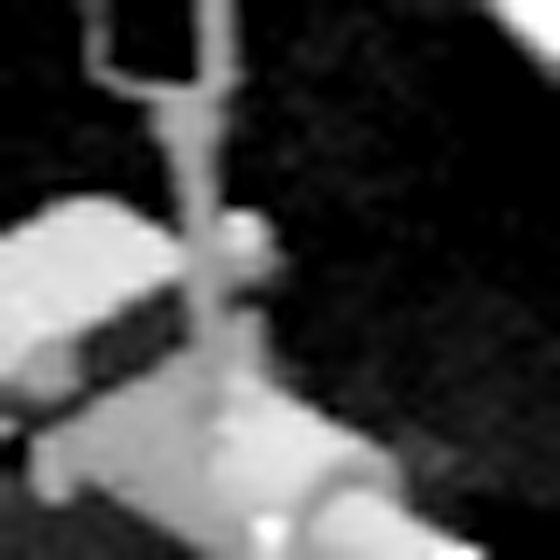

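```bash
cat >> tip.py <<'E'
def nose(k,tcp,rows=range(203,217)):
    s=load(f"scene{k}");g=cv2.cvtColor(s["pixels"],cv2.COLOR_RGB2GRAY).astype(float)
    tip=np.array(tcp)-[0,0,63.6]
    zs=np.linspace(0,60,121);L=proj(s,tip+np.c_[zs*0,zs*0,zs])
    for v in rows:
        u=np.interp(-v,-L[:,1],L[:,0])
        a=g[v,int(u)-5:int(u)+7]; bg=np.sort(a)[:3].mean()
        print(v,"pred",u.round(2),a.astype(int))
E
python3 -c "
from tip import *
nose(5,(527.1,209.5,145.1))"
```

```text
203 pred 253.57 [ 47  48  74 109 127 129 127 111  79  61  50  52]
204 pred 253.67 [ 52  57  70 109 128 128 126 106  69  60  54  45]
205 pred 253.76 [ 55  55  53  76 113 125 115  88  56  51  47  53]
206 pred 253.86 [ 49  56  56  59 106 124 115  81  54  54  55  55]
207 pred 253.96 [ 51  54  48  55  89 119 114  84  55  51  51  53]
208 pred 254.06 [ 52  50  51  87 118 124  94  49  51  50  52  51]
209 pred 254.15 [ 62  54  52  71 112 126  95  54  47  50  52  57]
210 pred 254.25 [126  79  58  75 114 126 110 138 144 104  56  52]
211 pred 254.35 [152 152 123  81 111 125 127 140 152 133  86  45]
212 pred 254.45 [156 155 155 135 123 126 131 142 149 131  87  50]
213 pred 254.54 [154 154 154 147 133 126 122 124 127 117 103  73]
214 pred 254.64 [155 153 153 139 125 125 121 116 119 109  83  65]
215 pred 254.74 [153 135 103  91 113 126 117 101  84  76  69  60]
216 pred 254.84 [107  90  68  69 106 126 110  83  67  59  56  49]
```

```bash
cat >> tip.py <<'E'
def noseoff(k,tcp,rows):
    s=load(f"scene{k}");g=cv2.cvtColor(s["pixels"],cv2.COLOR_RGB2GRAY).astype(float)
    tip=np.array(tcp)-[0,0,63.6]
    zs=np.linspace(-10,60,141);L=proj(s,tip+np.c_[zs*0,zs*0,zs]);D=[]
    for v in rows:
        u=np.interp(-v,-L[:,1],L[:,0]);c=np.arange(int(u)-4,int(u)+5)
        a=g[v,c];w=np.clip(a-np.sort(a)[2]-6,0,None);D.append((w*c).sum()/w.sum()-u)
    print("lateral px",np.round(D,2),"mean mm",np.mean(D)/.432)
E
python3 -c "
from tip import *
noseoff(5,(527.1,209.5,145.1),range(205,210))
noseoff(4,(530.6,206.5,168.2),range(199,209))
s=load('scene3');
noseoff(3,(525.4,-335.5,251.1),range(278,290))
print(proj(s,[[525.4,-335.5,251.1-63.6]]))
s=load('scene0')
print([proj(s,[[528.4,209,73]])])"
```

```text
lateral px [-0.64 -0.6  -0.52 -0.49 -0.4 ] mean mm -1.2256588942722595
lateral px [-0.16 -0.24 -0.24 -0.31 -0.34 -0.27 -0.24 -0.21 -0.29 -0.26] mean mm -0.5930141225047376
lateral px [ 1.58 -0.3   0.09 -3.62 -3.47 -3.67 -0.43 -2.44 -1.81 -1.21 -2.81 -0.03] mean mm -3.4950704951530605
[[492.51588145 296.65028877]]
[array([[256.09772729, 223.20179454]])]
```

```bash
python3 -m jog '[[-0.0063,0.0037,0.02,-0.0009,0,0],[-0.0063,0.0037,0.02,-0.0009,0,0],[-0.0063,0.0037,0.02,-0.0009,0,0],[-0.0063,0.0037,0.02,-0.0009,0,0],[-0.0063,0.0037,0.02,-0.0009,0,0],[-0.0063,0.0037,0.02,-0.0009,0,0],[-0.0063,0.0037,0.02,-0.0009,0,0]]' 0 90
python3 -c "
from tip import *
tipv(6)
p=r.sense()['tool_pos'];noseoff(6,p,range(206,210));nose(6,p,range(208,222))
enh(6)"
```

```text
time: 8.25
tool_pos: [528.5, 208.5, 139.8]
tcp_rot: [-180.0, -0.1, 120.1]
ft_force: [0.6, -0.2, -1.9]
finger_gap: 16.0
t 8.35 pos [528.5 208.5 139.7] rot [-1.7996e+02 -5.0000e-02  1.2008e+02] jaw 30.08 F [ 0.4  0.6 -1.5] gap 16.0 J [ 16.   6.  96.   0.  77. -14.]
delta [0.0019, 0.0008, -0.0213] [-0.0002, -0.0003, 0.0004] rows>= 0.10680131096957464 0.012119234239501262
[256.17391577 222.23082076]
[254.73173436 207.24006764]
[256.09772729 223.20179454]
lateral px [-0.57 -0.41 -0.45 -0.49] mean mm -1.109523194979844
208 pred 254.8 [ 54  53  53  52  98 124 115  83  54  49  49  48]
209 pred 254.9 [ 57  49  54  51  89 120 114  81  49  54  53  56]
210 pred 255.0 [127  79  53  57  87 121 125 144 144 102  57  51]
211 pred 255.09 [152 123  65  74 112 125 138 150 131  83  52  54]
212 pred 255.19 [156 154 137 117 119 126 140 149 130  86  50  50]
213 pred 255.29 [156 154 152 141 128 126 123 122 118 102  75  55]
214 pred 255.38 [154 150 138 112 116 125 122 116 108  81  67  53]
215 pred 255.48 [137 105  81  80 110 128 114  88  74  67  59  50]
216 pred 255.57 [ 91  72  69  77 109 128 110  81  67  59  52  51]
217 pred 255.67 [ 70  71  71  68 109 126 114 112  96  55  50  48]
218 pred 255.77 [ 67  68  70  69 107 126 126 125 107  62  52  56]
219 pred 255.86 [ 72  68  67  69  94 120 125 125 107  68  56  58]
220 pred 255.96 [ 69  81 106 119 116 125 126 125 113  85  61  54]
221 pred 256.06 [113 124 122 124 126 123 125 119  93  77  65  55]
```

View pics/e6.png

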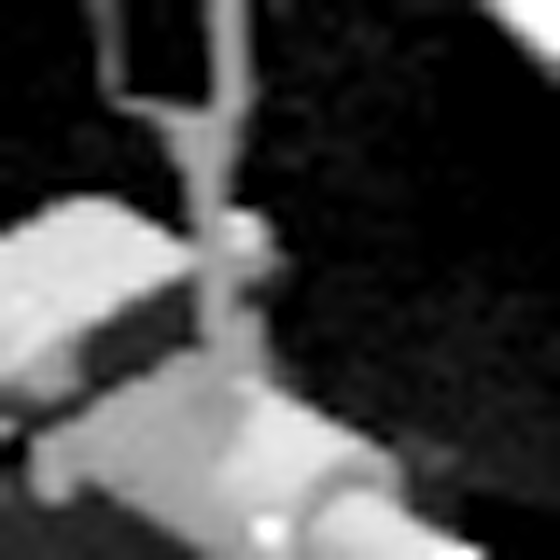

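```bash
python3 -m jog '[[0,0,0.008,0,0,0],[0,0,0.016,0,0,0],[0,0,0.02,0,0,0],[0,0,0.02,0,0,0],[0,0,0.02,0,0,0]]' 0 120
python3 -m jog '[[0,0,0.004,0,0,0],[0,0,0.004,0,0,0],[0,0,0.004,0,0,0]]' 0 120
python3 -m jog '[[0,0,0.004,0,0,0],[0,0,0.004,0,0,0],[0,0,0.004,0,0,0]]' 0 120
```

```text
time: 8.85
tool_pos: [528.5, 208.5, 134.8]
tcp_rot: [-180.0, -0.1, 120.1]
ft_force: [0.2, -0.3, 0.9]
finger_gap: 15.4
time: 9.15
tool_pos: [528.8, 208.7, 134.3]
tcp_rot: [180.0, -0.0, 120.1]
ft_force: [-1.3, -1.0, 5.3]
finger_gap: 15.6
time: 9.45
tool_pos: [528.8, 208.6, 133.1]
tcp_rot: [180.0, -0.0, 120.1]
ft_force: [-1.1, -0.3, 6.4]
finger_gap: 15.7
```

```bash
python3 -m jog '[[0,0,0.006,0,0,0],[0,0,0.006,0,0,0],[0,0,0.006,0,0,0]]' 0 120
python3 -m jog '[[0,0,0.006,0,0,0],[0,0,0.006,0,0,0],[0,0,0.006,0,0,0]]' 0 120
python3 -m jog '[[0,0,0.006,0,0,0],[0,0,0.006,0,0,0],[0,0,0.006,0,0,0]]' 0 120
```

```text
time: 9.75
tool_pos: [528.6, 208.5, 131.2]
tcp_rot: [-180.0, -0.0, 120.1]
ft_force: [-1.0, -0.0, 3.6]
finger_gap: 15.5
time: 10.05
tool_pos: [528.5, 208.5, 129.6]
tcp_rot: [-180.0, -0.0, 120.1]
ft_force: [-0.0, 0.5, 3.6]
finger_gap: 15.3
time: 10.35
tool_pos: [528.4, 208.4, 128.1]
tcp_rot: [-179.9, -0.1, 120.1]
ft_force: [0.1, -0.2, 2.9]
finger_gap: 15.6
```

```bash
python3 -c "
from tip import *
tipv(7)
p=r.sense()['tool_pos'];nose(7,p,range(204,222))
enh(7)"
```

```text
t 10.45 pos [528.4 208.4 128.1] rot [-1.7995e+02 -6.0000e-02  1.2007e+02] jaw 30.07 F [-0.4  1.4  2.8] gap 15.3 J [ 16.   7.  97.   0.  76. -14.]
delta [0.002, 0.0011, -0.0677] [-0.0003, -0.0003, 0.0004] rows>= 0.33859130301852347 0.012509380575450455
[256.54048106 226.16121013]
[255.11953625 211.38522727]
[256.09772729 223.20179454]
204 pred 254.54 [ 60  44  51  48  47  50  75 114 112  74  51  49]
205 pred 254.54 [ 69  55  47  46  52  46  72 112 120  87  53  55]
206 pred 254.6 [ 97  88  77  65  66  57  87 118 125  94  53  60]
207 pred 254.7 [ 65  92 114 125 124 124 126 127 106  61  54  51]
208 pred 254.79 [ 54  56  65 107 129 129 124 116  94  52  51  51]
209 pred 254.89 [ 59  52  65 105 127 130 127 120  90  51  53  53]
210 pred 254.99 [128  80  58  78 113 128 124 123 124 103  59  50]
211 pred 255.08 [153 123  69  91 118 128 129 141 132  87  50  50]
212 pred 255.18 [153 153 139 117 118 125 124 128 122  88  50  54]
213 pred 255.27 [156 155 152 142 131 125 124 123 117 102  70  54]
214 pred 255.37 [153 150 137 106 114 127 122 119 109  86  67  57]
215 pred 255.47 [134 104  80  79 111 126 114  86  71  69  53  54]
216 pred 255.56 [ 91  70  71  76 108 127 108  76  66  58  50  50]
217 pred 255.66 [ 71  73  71  73 110 129 115 114  96  54  54  54]
218 pred 255.76 [ 68  75  71  64 104 127 124 121 104  62  50  53]
219 pred 255.85 [ 69  64  67  74 107 126 123 122 108  68  56  54]
220 pred 255.95 [ 67  85 106 118 121 123 125 126 114  83  65  54]
221 pred 256.04 [110 123 126 122 124 123 124 119  93  76  69  57]
```

View pics/e7.png

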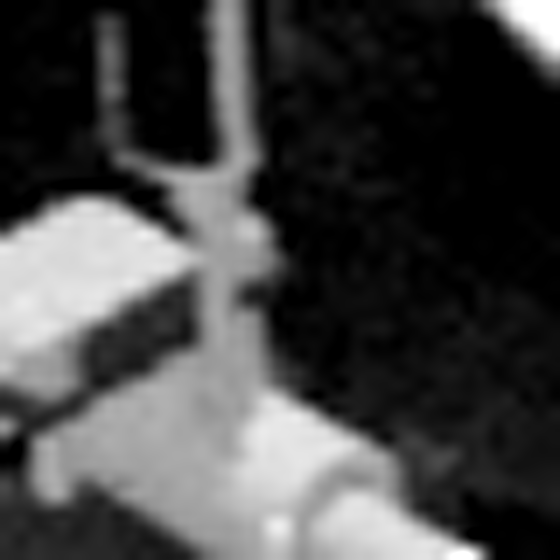

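View pics/t7.png

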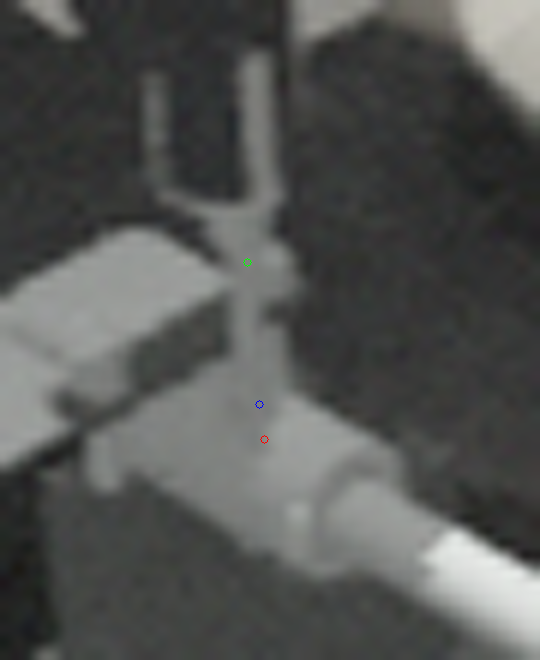

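```bash
python3 -m jog '[[0,0,0.006,0,0,0],[0,0,0.012,0,0,0],[0,0,0.018,0,0,0],[0,0,0.024,0,0,0],[0,0,0.03,0,0,0],[0,0,0.03,0,0,0],[0,0,0.03,0,0,0]]' 0 120
python3 -m jog '[[0,0,0.006,0,0,0],[0,0,0.012,0,0,0],[0,0,0.018,0,0,0],[0,0,0.024,0,0,0],[0,0,0.03,0,0,0],[0,0,0.03,0,0,0],[0,0,0.03,0,0,0]]' 0 120
python3 -m jog '[[0,0,0.006,0,0,0],[0,0,0.012,0,0,0],[0,0,0.018,0,0,0],[0,0,0.018,0,0,0],[0,0,0.018,0,0,0],[0,0,0.018,0,0,0]]' 0 120
```

```text
time: 11.15
tool_pos: [528.4, 208.5, 120.5]
tcp_rot: [-180.0, -0.1, 120.1]
ft_force: [-0.3, 0.6, 2.6]
finger_gap: 15.4
time: 11.85
tool_pos: [528.4, 208.5, 113.0]
tcp_rot: [-180.0, -0.1, 120.1]
ft_force: [0.7, -0.1, 2.0]
finger_gap: 15.3
time: 12.45
tool_pos: [528.3, 208.3, 108.2]
tcp_rot: [-179.9, -0.1, 120.1]
ft_force: [2.0, -0.4, -3.3]
finger_gap: 15.5
```

```bash
python3 -m jog '[[0,0,0.006,0,0,0],[0,0,0.012,0,0,0],[0,0,0.012,0,0,0],[0,0,0.012,0,0,0],[0,0,0.012,0,0,0]]' 0 120
python3 -c "
from tip import *
look(8,(200,170,150,120,5));go((528,208,180),30)"
```

```text
time: 12.95
tool_pos: [528.3, 208.5, 105.5]
tcp_rot: [-179.9, -0.1, 120.1]
ft_force: [2.6, -0.7, -2.5]
finger_gap: 15.2
t 13.05 pos [528.3 208.5 105.6] rot [-1.7995e+02 -6.0000e-02  1.2008e+02] jaw 30.08 F [ 1.1 -0.5 -1.8] gap 15.7 J [ 16.   8.  98.   0.  74. -14.]
delta [-0.0007, -0.0024, -0.2977] [-0.0003, -0.0003, 0.0004] rows>= 1.4885713620133543 0.012789222346945423
```

View pics/scene8.png

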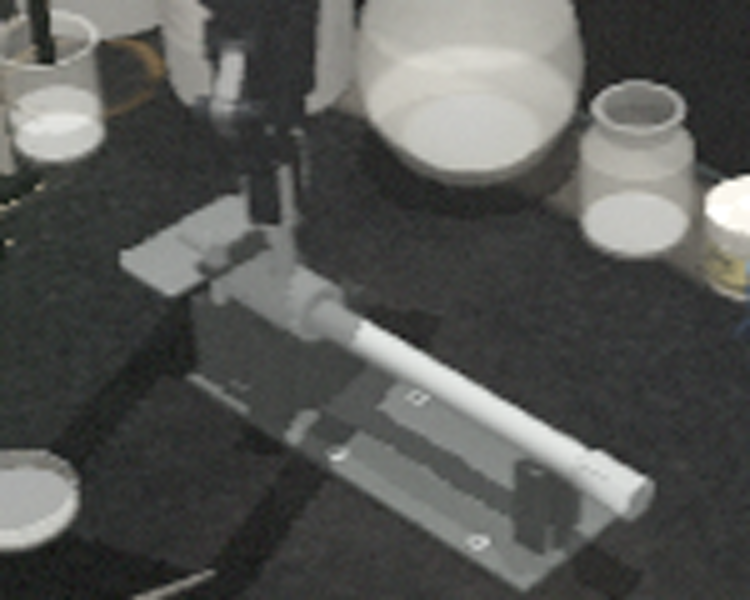

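The force has dropped back to the drift's own weight, so the pin is free. I'll withdraw the drift.

```bash
python3 -m jog '[[0,0,-0.04,0,0,0],[0,0,-0.1,0,0,0],[0,0,-0.2,0,0,0],[0,0,-0.35,0,0,0],[0,0,-0.5,0,0,0],[0,0,-0.58,0,0,0],[0,0,-0.58,0,0,0]]' 0 120
python3 -c "
from tip import *
look(9,(200,170,150,120,5));go((528.7,-60,250),3)"
```

```text
time: 13.75
tool_pos: [530.4, 209.1, 256.6]
tcp_rot: [179.6, 0.0, 120.1]
ft_force: [1.1, 1.1, -1.9]
finger_gap: 15.5
t 13.85 pos [528.5 208.5 251.2] rot [ 1.8000e+02 -5.0000e-02  1.2008e+02] jaw 30.08 F [-0.3  0.1 -1.6] gap 15.9 J [ 16.   2.  89.   0.  89. -14.]
delta [-0.9298, -0.5377, 0.004] [-0.0001, -0.0003, 0.1505] rows>= 5.370507893477989 3.15309068536135
```

View pics/scene9.png

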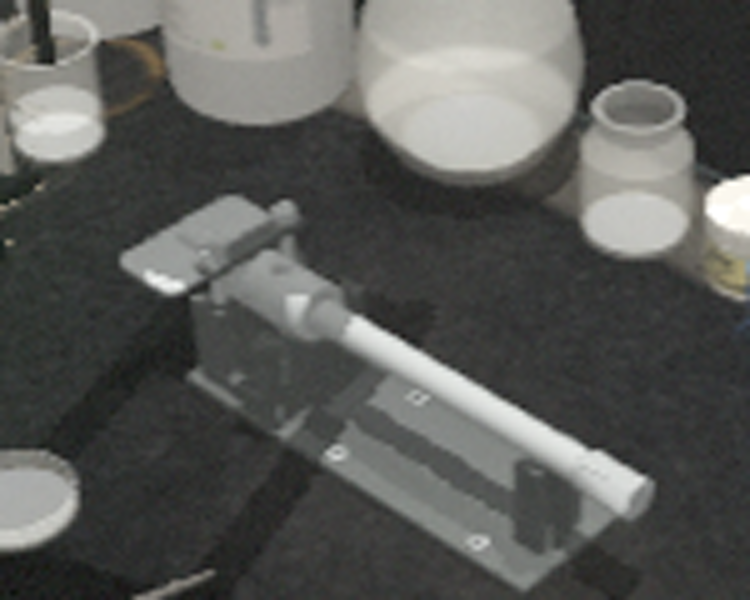

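```bash
python3 -m jog '[[-0.2,-0.11,0,0,0,0.04],[-0.4,-0.22,0,0,0,0.08],[-0.6,-0.33,0,0,0,0.12],[-0.77,-0.44,0,0,0,0.15],[-0.93,-0.54,0,0,0,0.15],[-0.93,-0.54,0,0,0,0.15]]' 0 120
python3 -c "
from tip import *
go((526.1,-336,250),-17.45)"
```

```text
time: 14.45
tool_pos: [526.4, -64.3, 248.1]
tcp_rot: [-179.7, -0.0, 92.9]
ft_force: [-0.2, 1.6, -1.3]
finger_gap: 15.6
t 14.45 pos [526.4 -64.3 248.1] rot [-1.7969e+02 -2.0000e-02  9.2880e+01] jaw 2.88 F [-0.2  1.6 -1.3] gap 15.6 J [-12.  -3.  95.  -0.  89. -15.]
delta [-1.0855, -0.0559, -0.0076] [-0.0017, 0.0002, 0.1129] rows>= 5.43490520513248 2.3669290638443448
```

```bash
python3 -m jog '[[-0.2,-0.01,0,0,0,0.04],[-0.4,-0.02,0,0,0,0.08],[-0.6,-0.03,0,0,0,0.113],[-0.8,-0.04,0,0,0,0.113],[-1,-0.05,0,0,0,0.113],[-1,-0.05,0,0,0,0.113]]' 0 120
python3 -m jog '[[0,0,0,0,0,0],[0,0,0,0,0,0]]' 0 120
python3 -c "
from tip import *
go((526.1,-336,145),-17.45)"
```

```text
time: 15.05
tool_pos: [526.6, -315.9, 246.9]
tcp_rot: [-179.7, 0.0, 72.4]
ft_force: [-0.6, 1.5, -2.0]
finger_gap: 15.5
time: 15.25
tool_pos: [528.6, -309.6, 248.7]
tcp_rot: [-179.8, -0.1, 72.8]
ft_force: [1.2, 0.4, -0.9]
finger_gap: 15.2
t 15.25 pos [ 528.6 -309.6  248.7] rot [-1.7977e+02 -9.0000e-02  7.2750e+01] jaw -17.25 F [ 1.2  0.4 -0.9] gap 15.2 J [-35.   9.  81.   0.  89. -18.]
delta [-0.1045, 0.0232, 0.4147] [-0.0013, -0.0005, 0.0011] rows>= 2.141307664942527 0.0370792828704108
```

```bash
python3 -m jog '[[-0.06,0.01,0,0,0,0],[-0.1045,0.0232,0.05,-0.0013,0,0.001],[-0.1045,0.0232,0.2,-0.0013,0,0.001],[-0.1045,0.0232,0.35,-0.0013,0,0.001],[-0.1045,0.0232,0.395,-0.0013,0,0.001],[-0.1045,0.0232,0.395,-0.0013,0,0.001],[-0.1045,0.0232,0.395,-0.0013,0,0.001],[-0.1045,0.0232,0.395,-0.0013,0,0.001]]' 0 120
python3 -c "
from tip import *
look(10,(420,260,100,120,5),(420,230,80,70,7))
go((526.1,-336,140),-17.45)"
```

```text
time: 16.05
tool_pos: [528.2, -338.3, 154.5]
tcp_rot: [179.6, 0.1, 72.6]
ft_force: [-0.2, -0.4, -0.4]
finger_gap: 15.1
t 16.15 pos [ 528.1 -338.2  154.1] rot [1.7963e+02 7.0000e-02 7.2560e+01] jaw -17.43 F [ 0.7 -0.  -1.2] gap 15.1 J [-37.  14.  86.   0.  80. -20.]
delta [0.0061, -0.0105, 0.0564] [0.0021, 0.0004, 0.0001] rows>= 0.2886315467868299 0.044056691599995985
```

View pics/scene10.png

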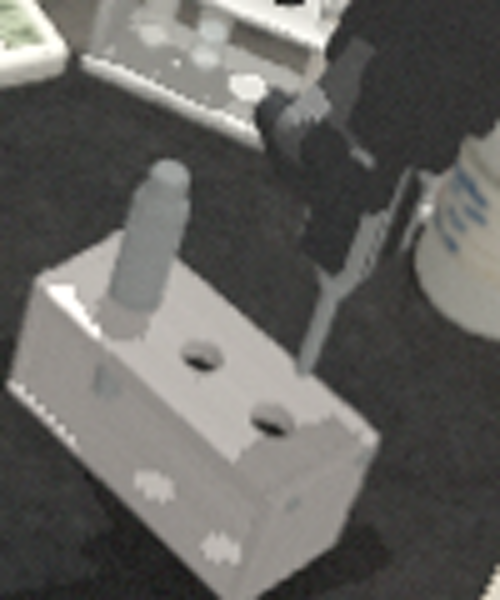

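```bash
python3 -c "
from h import *
s=load('scene10')
f=lambda x,y:(420+x/5-.4,260+y/5-.4)
print('tip',onz(s,[f(303,375)],90.5),'hole',onz(s,[f(272,420),f(203,356)],66), 'pred tip px',proj(s,[528.1,-338.2,90.5]),f(303,375))"
python3 -m jog '[[0.0061,-0.0105,0.03,0.002,0,0],[0.0061,-0.0105,0.05,0.002,0,0],[0.0061,-0.0105,0.05,0.002,0,0],[0.0061,-0.0105,0.05,0.002,0,0],[0.0061,-0.0105,0.05,0.002,0,0]]' 0 120
python3 -c "
from tip import *
look(11,(420,260,100,120,5),(420,230,80,70,7))
go((526.1,-336,140),-17.45)"
```

```text
tip [[ 528.54578426 -338.31809355   90.5       ]] hole [[ 524.76387974 -334.58743306   66.        ]
 [ 536.39318086 -303.1185291    66.        ]] pred tip px [[480.03480795 334.72454492]] (480.20000000000005, 334.6)
time: 16.65
tool_pos: [524.9, -335.1, 139.2]
tcp_rot: [-179.8, -0.0, 72.6]
ft_force: [-0.9, 0.4, -0.9]
finger_gap: 15.7
t 16.75 pos [ 525.  -335.2  139.4] rot [-179.82   -0.     72.56] jaw -17.44 F [ 0.4  0.8 -0.5] gap 15.5 J [-37.  14.  87.  -0.  79. -20.]
delta [-0.0016, 0.0051, -0.0025] [-0.001, -0.0, 0.0] rows>= 0.029505243062390427 0.02053552150862233
```

View pics/scene11.png

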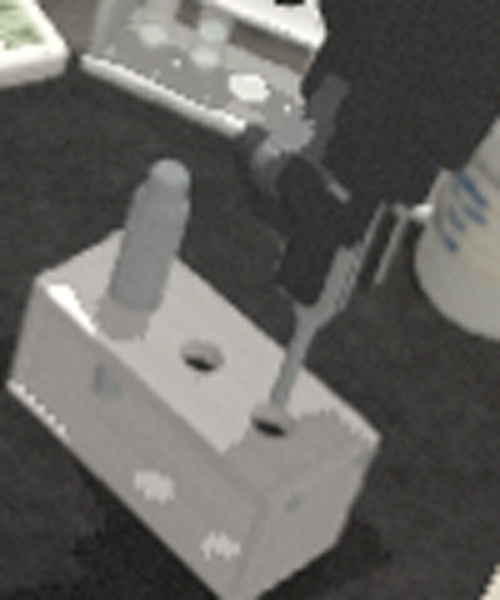

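```bash
python3 -m jog '[[-0.0012,0.004,0.01,-0.001,0,0],[-0.0012,0.004,0.04,-0.001,0,0],[-0.0012,0.004,0.08,-0.001,0,0],[-0.0012,0.004,0.12,-0.001,0,0],[-0.0012,0.004,0.12,-0.001,0,0],[-0.0012,0.004,0.12,-0.001,0,0],[-0.0012,0.004,0.12,-0.001,0,0]]' 0 120
python3 -m jog '[[0,0,0.02,0,0,0],[0,0,0.04,0,0,0],[0,0,0.05,0,0,0],[0,0,0.05,0,0,0],[0,0,0.05,0,0,0]]' 0 120
python3 -c "
from tip import *
look(12,(420,260,100,120,5),(420,230,80,70,7))
go((526.1,-336,72.6),-17.45)"
```

```text
time: 17.45
tool_pos: [525.9, -335.8, 109.5]
tcp_rot: [180.0, 0.0, 72.6]
ft_force: [-0.3, 0.8, -2.1]
finger_gap: 15.4
time: 17.95
tool_pos: [525.6, -335.6, 96.5]
tcp_rot: [-180.0, -0.0, 72.6]
ft_force: [-0.5, 0.5, -0.9]
finger_gap: 15.3
t 18.05 pos [ 525.8 -335.8   96.8] rot [180.    -0.    72.56] jaw -17.44 F [ 0.9 -0.7 -1.7] gap 15.4 J [-37.  17.  89.   0.  74. -20.]
delta [-0.0005, 0.0016, 0.097] [0.0, -0.0, 0.0] rows>= 0.4850196466448959 0.0010242679674428799
```

View pics/scene12.png

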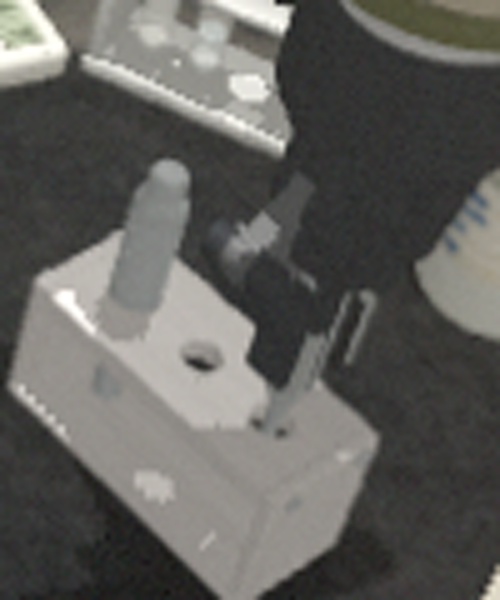

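In the hole. I'll lower it the last stretch to its seat.

```bash
python3 -m jog '[[0,0.001,0.02,0,0,0],[0,0.001,0.04,0,0,0],[0,0.001,0.06,0,0,0],[0,0.001,0.08,0,0,0],[0,0.001,0.08,0,0,0],[0,0.001,0.08,0,0,0]]' 0 120
python3 -m jog '[[0,0,0.006,0,0,0],[0,0,0.012,0,0,0],[0,0,0.018,0,0,0],[0,0,0.02,0,0,0],[0,0,0.02,0,0,0],[0,0,0.02,0,0,0]]' 0 120
```

```text
time: 18.65
tool_pos: [525.7, -335.6, 76.3]
tcp_rot: [-180.0, -0.0, 72.6]
ft_force: [-0.0, -0.0, -1.2]
finger_gap: 15.6
time: 19.25
tool_pos: [526.1, -335.9, 72.7]
tcp_rot: [180.0, 0.0, 72.6]
ft_force: [-2.8, 1.9, 4.7]
finger_gap: 15.6
```

```bash
python3 -m jog '[[0,0,-0.002,0,0,0],[0,0,-0.002,0,0,0],[0,0,-0.002,0,0,0],[0,0,-0.002,0,0,0],[0,0,-0.002,0,0,0],[0,0,-0.002,0,0,0],[0,0,-0.002,0,0,0]]' 1 
python3 -m jog '[[0,0,-0.1,0,0,0],[0,0,-0.25,0,0,0],[0,0,-0.4,0,0,0],[0,0,-0.55,0,0,0],[0,0,-0.55,0,0,0]]' 1
python3 -c "
from tip import *
look(13,(420,260,100,120,5),(420,230,80,70,7))
go((524,120,210),-2.1)"
```

```text
time: 19.95
tool_pos: [525.9, -335.7, 72.1]
tcp_rot: [-180.0, -0.0, 72.6]
ft_force: [-0.1, -0.1, -0.2]
finger_gap: 85.7
time: 20.45
tool_pos: [528.8, -337.9, 217.4]
tcp_rot: [179.4, 0.2, 72.6]
ft_force: [1.2, -1.3, 1.5]
finger_gap: 85.6
t 20.55 pos [ 526.7 -336.3  211.3] rot [1.7984e+02 6.0000e-02 7.2560e+01] jaw -17.44 F [-0.2 -0.1 -0.5] gap 85.3 J [-37.  12.  83.   0.  85. -20.]
delta [1.7382, -0.5573, 0.0021] [0.0008, 0.0004, -0.0852] rows>= 9.126587327063394 1.7857977354926038
```

View pics/scene13.png

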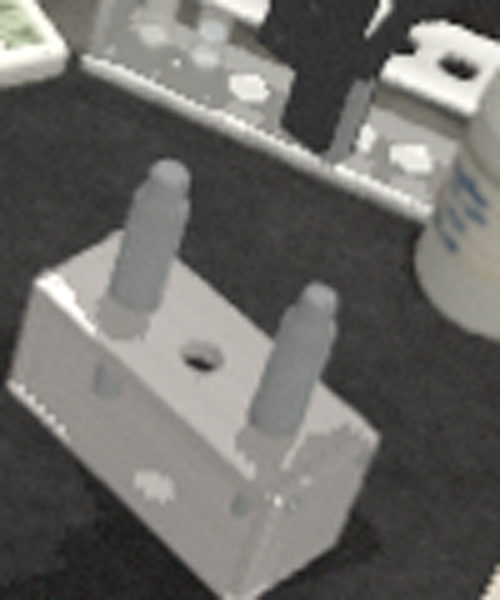

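View pics/top13.png

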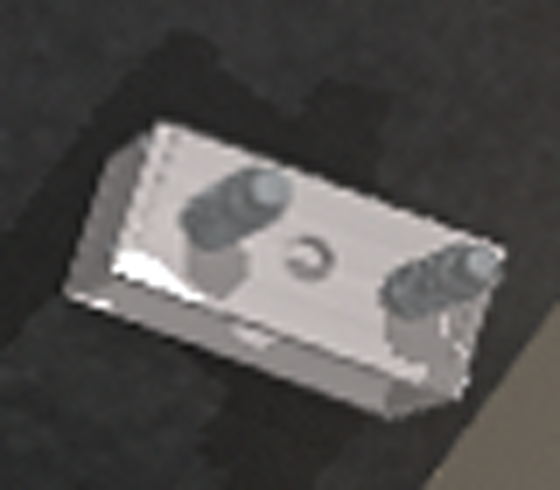

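The drift is seated upright, as it was at first. Next I find a clear place to lay the shaft.

```bash
python3 -c "
from h import *
T=load('top0')
P={'tape':(391,305),'tape top':(391,290),'tape left':(376,305),'timer bot':(382,218),'timer left':(371,205),'brush tip':(356,318),'brush hd':(332,365),'tweez top':(277,317),'petri':(228,323),'jar bot':(272,195),'flask bot':(225,202),'blue bot':(340,201),'tubestand bl':(405,197),'rack':(430,268),'fix corner tr':(322,257),'br':(321,285),'pip':(484,327),'stain':(381,291),'edge':(300,372),'edge':(450,376)}
for k,v in P.items(): print(k,onz(T,[v],0)[0].round(0)[:2])
"
```

```text
tape [ 446. -147.]
tape top [ 483. -147.]
tape left [ 445. -111.]
timer bot [ 664. -123.]
timer left [697. -95.]
brush tip [411. -63.]
brush hd [299.  -8.]
tweez top [406. 128.]
petri [387. 245.]
jar bot [713. 157.]
flask bot [689. 275.]
blue bot [704. -16.]
tubestand bl [ 721. -181.]
rack [ 541. -243.]
fix corner tr [558.  24.]
br [488.  24.]
pip [ 404. -370.]
stain [ 479. -123.]
edge [ 287. -286.]
```

```bash
python3 -m jog '[[0.2,-0.06,0,0,0,-0.03],[0.4,-0.12,0,0,0,-0.06],[0.6,-0.18,0,0,0,-0.085],[0.8,-0.25,0,0,0,-0.085],[0.9,-0.29,0,0,0,-0.085]]' 1;  python3 - <<'E'
from h import *
go((524.5,106,180),-2.1)
E
```

```text
time: 21.05
tool_pos: [522.8, -96.3, 207.6]
tcp_rot: [-179.8, -0.1, 87.9]
ft_force: [0.8, -0.1, 0.3]
finger_gap: 85.4
t 21.05 pos [522.8 -96.3 207.6] rot [-1.7981e+02 -9.0000e-02  8.7930e+01] jaw -2.07 F [ 0.8 -0.1  0.3] gap 85.4 J [-16.  -2.  98.   0.  85. -14.]
delta [0.8088, -0.0221, 0.1117] [-0.0011, -0.0005, 0.0001] rows>= 4.083997365224707 0.024628609679867783
```

```bash
python3 -m jog '[[0.2,0,0.03,0,0,0],[0.4,-0.01,0.06,0,0,0],[0.6,-0.02,0.09,0,0,0],[0.75,-0.022,0.11,-0.001,0,0],[0.809,-0.022,0.11,-0.001,0,0],[0.809,-0.022,0.11,-0.001,0,0],[0.809,-0.022,0.11,-0.001,0,0]]' 1;  python3 - <<'E'
from h import *
go((524.5,106,70),-2.1)
E
```

```text
time: 21.75
tool_pos: [525.8, 102.3, 181.4]
tcp_rot: [179.9, 0.0, 87.9]
ft_force: [-0.3, -0.7, 0.7]
finger_gap: 85.5
t 21.75 pos [525.8 102.3 181.4] rot [1.7992e+02 4.0000e-02 8.7890e+01] jaw -2.11 F [-0.3 -0.7  0.7] gap 85.5 J [ 6. -1. 99. -0. 82.  8.]
delta [0.0149, -0.0065, 0.4454] [0.0005, 0.0002, -0.0001] rows>= 2.228392101315145 0.010599979656985751
```

```bash
python3 -m jog '[[0.01,-0.005,0.1,0,0,0],[0.01,-0.005,0.25,0,0,0],[0.01,-0.005,0.4,0,0,0],[0.01,-0.005,0.445,0,0,0],[0.01,-0.005,0.445,0,0,0],[0.01,-0.005,0.445,0,0,0]]' 1;  python3 - <<'E'
from look import *
look(14,(200,170,150,130,5),(200,215,150,90,5))
go((524.6,106,48.5),-2.1)
E
```

```text
time: 22.35
tool_pos: [526.6, 104.8, 72.6]
tcp_rot: [179.7, -0.0, 87.8]
ft_force: [0.2, 0.4, 1.2]
finger_gap: 85.1
t 22.45 pos [527.4 105.3  73.5] rot [ 1.7961e+02 -4.0000e-02  8.7830e+01] jaw -2.17 F [-0.1  0.8  0.4] gap 85.0 J [  6.   5. 105.  -0.  70.   8.]
delta [0.0023, -0.0118, 0.1] [0.0022, -0.0002, -0.0004] rows>= 0.5035692053806541 0.046096516344114005
```

View pics/scene14.png

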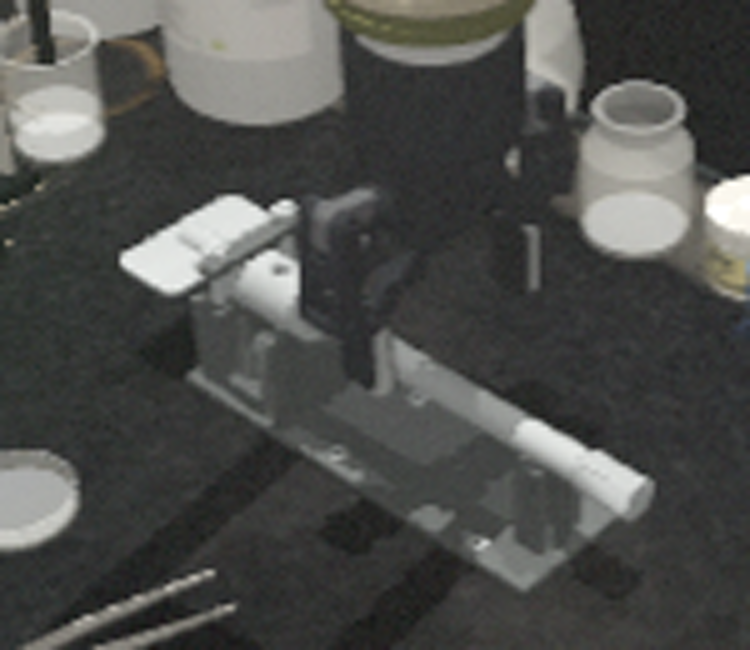

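```bash
python3 -m jog '[[0.002,-0.008,0.05,0.001,0,0],[0.002,-0.008,0.098,0.001,0,0],[0.002,-0.008,0.098,0.001,0,0],[0.002,-0.008,0.098,0.001,0,0],[0.002,-0.008,0.098,0.001,0,0],[0.002,-0.008,0.098,0.001,0,0]]' 1;  python3 - <<'E'
from look import *
go((524.6,106,48.5),-2.1)
E
```

```text
time: 23.05
tool_pos: [523.9, 106.1, 46.9]
tcp_rot: [180.0, -0.0, 87.9]
ft_force: [-0.1, -0.3, -0.2]
finger_gap: 85.5
t 23.05 pos [523.9 106.1  46.9] rot [ 1.7998e+02 -2.0000e-02  8.7860e+01] jaw -2.14 F [-0.1 -0.3 -0.2] gap 85.5 J [  6.   7. 106.   0.  67.   8.]
delta [-0.0004, 0.003, -0.0066] [0.0001, -0.0001, -0.0002] rows>= 0.036120510747695574 0.0055587850290616395
```

```bash
python3 -m jog '[[0,0.002,-0.005,0,0,0],[0,0.002,-0.005,0,0,0],[0,0.002,-0.005,0,0,0],[0,0.002,-0.005,0,0,0],[0,0.002,-0.005,0,0,0],[0,0.002,-0.005,0,0,0],[0,0.002,-0.005,0,0,0],[0,0.002,-0.005,0,0,0]]' 0 60;  python3 - <<'E'
from look import *
go((524.6-.0375*70,106-70,48.5),-2.14)
E
```

```text
time: 23.85
tool_pos: [524.1, 106.0, 47.9]
tcp_rot: [-180.0, -0.0, 87.9]
ft_force: [-1.1, -0.9, 4.0]
finger_gap: 13.8
t 23.85 pos [524.1 106.   47.9] rot [-1.800e+02 -1.000e-02  8.785e+01] jaw -2.15 F [-1.1 -0.9  4. ] gap 13.8 J [  6.   7. 106.   0.  67.   8.]
delta [-0.2802, 0.0021, -0.0024] [-0.0, -0.0001, -0.0] rows>= 1.4012251354515006 0.001579698215201908
```

```bash
python3 -m jog '[[-0.01,0,0,0,0,0],[-0.025,0,0,0,0,0],[-0.04,0,0,0,0,0],[-0.04,0,0,0,0,0]]' 0 100
python3 -m jog '[[-0.02,0,0,0,0,0],[-0.04,0,0,0,0,0],[-0.07,0,0,0,0,0],[-0.1,0,0,0,0,0],[-0.1,0,0,0,0,0]]' 0 100;  python3 - <<'E'
from look import *
look(15,(200,170,150,130,5),(200,215,150,90,5))
go((524.6-.0375*70,106-70,48.5),-2.14)
E
```

```text
time: 24.25
tool_pos: [523.8, 96.3, 48.0]
tcp_rot: [180.0, -0.1, 87.8]
ft_force: [-2.5, 2.4, 4.8]
finger_gap: 12.5
time: 24.75
tool_pos: [522.7, 70.5, 48.0]
tcp_rot: [-180.0, 0.0, 87.8]
ft_force: [-2.8, -0.6, 6.3]
finger_gap: 12.5
t 24.85 pos [522.7  70.6  48. ] rot [-1.7998e+02  3.0000e-02  8.7840e+01] jaw -2.16 F [-2.1 -1.1  6.3] gap 12.2 J [  2.   6. 107.  -0.  67.   4.]
delta [-0.1382, 0.0024, -0.002] [-0.0001, 0.0002, -0.0001] rows>= 0.6912635282433023 0.00420798823155301
```

View pics/scene15.png

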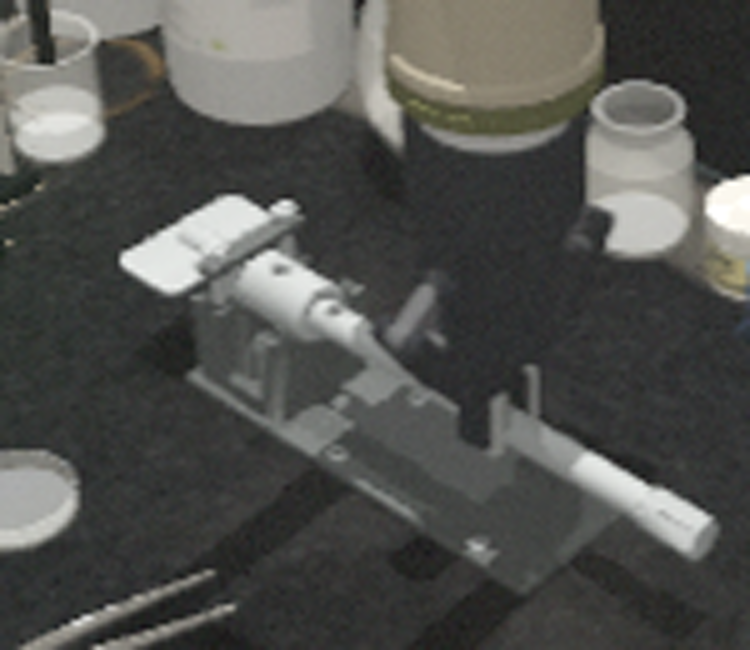

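The shaft slides, but further on the fingers would meet the V-rest at y of about 48. I'll release it while it still sits about 10 mm in the hub, regrip nearer the hub and draw it the rest of the way.

```bash
python3 -m jog '[[0,0,0,0,0,0],[0,0,0,0,0,0],[0,0,0,0,0,0],[0,0,0,0,0,0]]' 1
python3 -m jog '[[0.04,0.003,0,0,0,0],[0.09,0.004,0,0,0,0],[0.12,0.006,0,0,0,0],[0.12,0.006,0,0,0,0],[0.12,0.006,0,0,0,0],[0.12,0.006,0,0,0,0]]' 1
python3 - <<'E'
from look import *
look(16,(200,170,150,130,5),(200,215,150,90,5))
go((524.3,101,48.2),-2.14)
E
```

```text
time: 25.25
tool_pos: [522.6, 71.0, 47.5]
tcp_rot: [-180.0, -0.0, 87.9]
ft_force: [0.0, -0.5, -0.8]
finger_gap: 70.1
time: 25.85
tool_pos: [525.2, 100.9, 47.7]
tcp_rot: [-180.0, -0.0, 87.9]
ft_force: [0.2, 0.6, 0.4]
finger_gap: 85.2
t 25.95 pos [525.3 100.7  47.7] rot [-179.98   -0.     87.84] jaw -2.16 F [ 0.9 -1.  -0.5] gap 85.3 J [  5.   7. 106.   0.  67.   8.]
delta [0.0009, -0.004, -0.0021] [-0.0001, -0.0, -0.0001] rows>= 0.02282985655382834 0.003049926896981191
```

View pics/scene16.png

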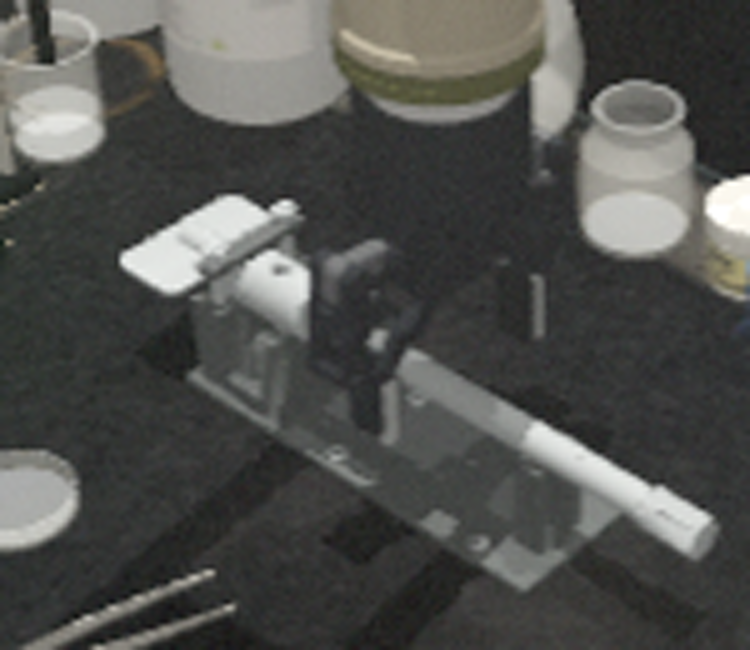

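```bash
python3 -m jog '[[0,-0.003,0,0,0,0],[0,-0.003,0,0,0,0],[0,-0.003,0,0,0,0],[0,-0.003,0,0,0,0],[0,-0.003,0,0,0,0],[0,-0.003,0,0,0,0],[0,-0.003,0,0,0,0],[0,-0.003,0,0,0,0]]' 0 120
python3 -m jog '[[-0.015,0,0,0,0,0],[-0.03,0,0,0,0,0],[-0.05,0,0,0,0,0],[-0.07,0,0,0,0,0],[-0.09,0,0,0,0,0],[-0.11,0,0,0,0,0],[-0.122,0,0,0,0,0],[-0.122,0,0,0,0,0],[-0.122,0,0,0,0,0]]' 0 120
python3 - <<'E'
from look import *
look(17,(200,170,150,130,5),(200,215,150,90,5))
go((524.3,101,48.2),-2.14)
E
```

```text
time: 26.75
tool_pos: [524.3, 101.0, 48.1]
tcp_rot: [-179.9, -0.0, 87.9]
ft_force: [-5.1, -0.4, 6.0]
finger_gap: 11.9
time: 27.65
tool_pos: [522.9, 71.0, 47.9]
tcp_rot: [-179.9, -0.1, 87.9]
ft_force: [-4.4, 1.7, 5.6]
finger_gap: 11.9
t 27.75 pos [522.9  71.   47.9] rot [-1.7991e+02 -5.0000e-02  8.7860e+01] jaw -2.14 F [-5.   2.7  4.8] gap 12.1 J [  2.   6. 107.   0.  67.   4.]
delta [0.1201, 0.0013, -0.0012] [-0.0005, -0.0003, -0.0] rows>= 0.6006441580404789 0.011516370958180408
```

View pics/scene17.png

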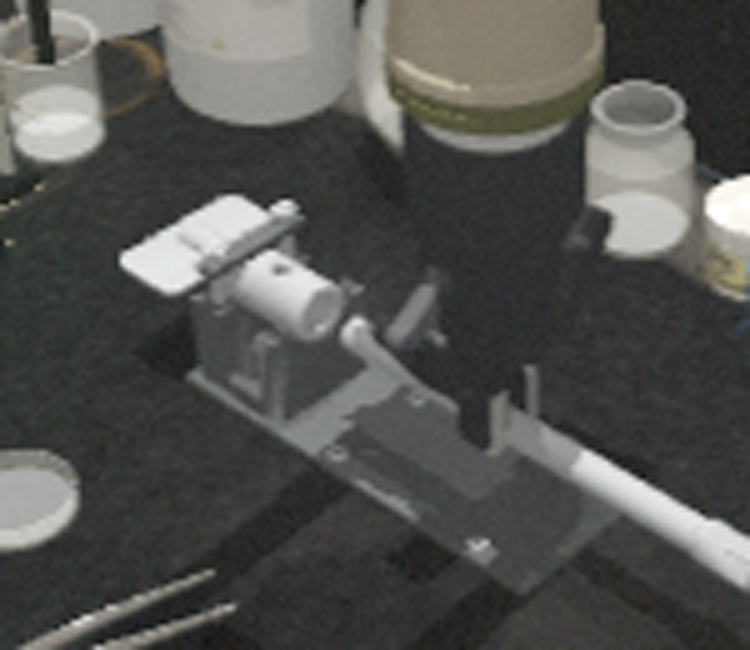

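```bash
python3 -m jog '[[0,0,-0.03,0,0,0],[0,0,-0.08,0,0,0],[0,0,-0.15,0,0,0],[0,0,-0.22,0,0,0],[0,0,-0.28,0,0,0],[0,0,-0.32,0,0,0],[0,0,-0.32,0,0,0]]' 0 120
python3 - <<'E'
from look import *
look(18,(200,150,180,150,4),(200,215,180,90,4))
go((625,80,120),-2.14)
E
```

```text
time: 28.45
tool_pos: [524.8, 70.5, 129.9]
tcp_rot: [179.8, -0.0, 87.9]
ft_force: [0.0, 0.5, -3.3]
finger_gap: 11.9
t 28.55 pos [523.3  70.5 127.5] rot [-1.7998e+02 -1.0000e-02  8.7860e+01] jaw -2.14 F [ 0.3  0.2 -4.9] gap 11.9 J [  2.   1. 104.   0.  76.   4.]
delta [0.0532, 0.405, 0.0299] [-0.0001, -0.0001, -0.0] rows>= 2.0476688848963978 0.002296673623641592
```

View pics/scene18.png

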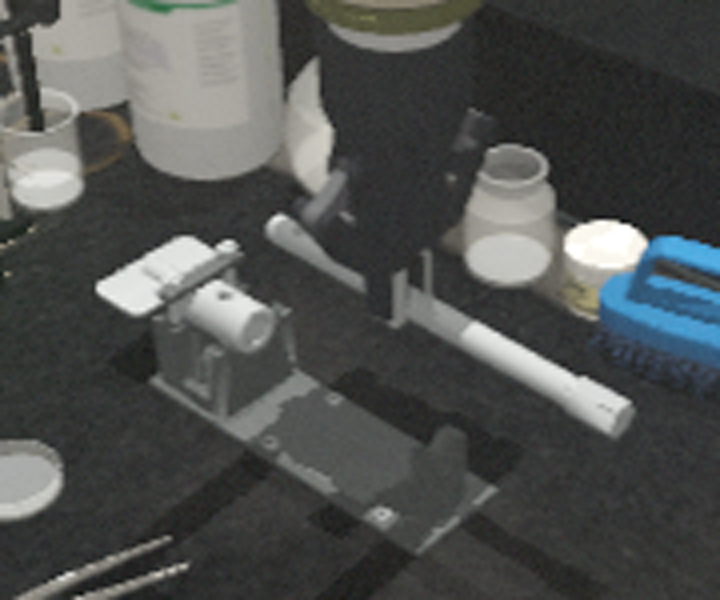

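```bash
python3 -m jog '[[0.01,0.06,0,0,0,0],[0.02,0.16,0,0,0,0],[0.03,0.26,0,0,0,0],[0.04,0.34,0,0,0,0],[0.05,0.38,0,0,0,0],[0.05,0.38,0,0,0,0],[0.05,0.38,0,0,0,0]]' 0 120
python3 -m jog '[[0,0,0.05,0,0,0],[0,0,0.12,0,0,0],[0,0,0.2,0,0,0],[0,0,0.28,0,0,0],[0,0,0.36,0,0,0],[0,0,0.4,0,0,0],[0,0,0.4,0,0,0],[0,0,0.4,0,0,0]]' 0 120
python3 - <<'E'
from look import *
look(19,(200,150,180,150,4),(200,185,180,110,4))
go((620,80,2),-2.14)
E
```

```text
time: 29.25
tool_pos: [617.8, 79.4, 126.1]
tcp_rot: [-179.8, 0.0, 87.9]
ft_force: [-0.6, -0.5, -4.8]
finger_gap: 11.5
time: 30.05
tool_pos: [618.8, 79.4, 28.0]
tcp_rot: [-180.0, -0.0, 87.9]
ft_force: [0.7, -0.6, -3.0]
finger_gap: 11.7
t 30.15 pos [619.9  79.5  29.2] rot [ 1.7988e+02 -2.0000e-02  8.7860e+01] jaw -2.14 F [ 0.6  0.3 -3.5] gap 11.6 J [ 3. 21. 91.  0. 67.  5.]
delta [0.0019, 0.0001, 0.1087] [0.0007, -0.0001, -0.0] rows>= 0.5436399137832493 0.014396907327835114
```

View pics/scene19.png

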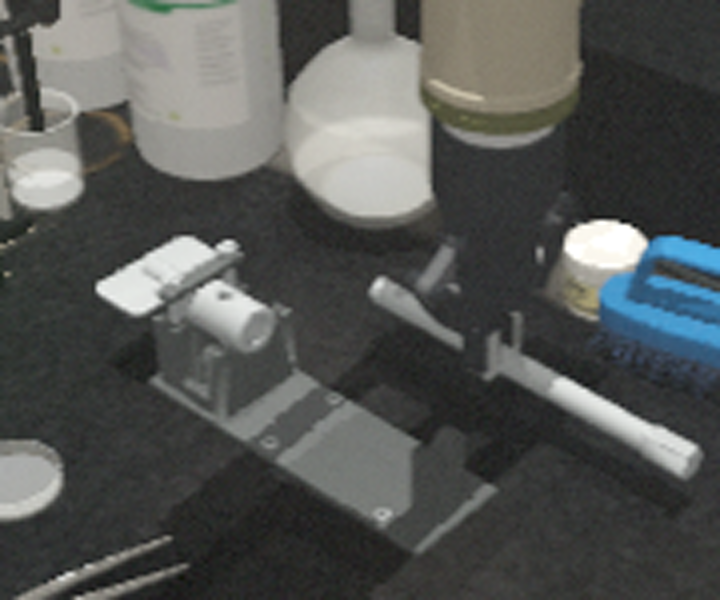

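View pics/top19.png

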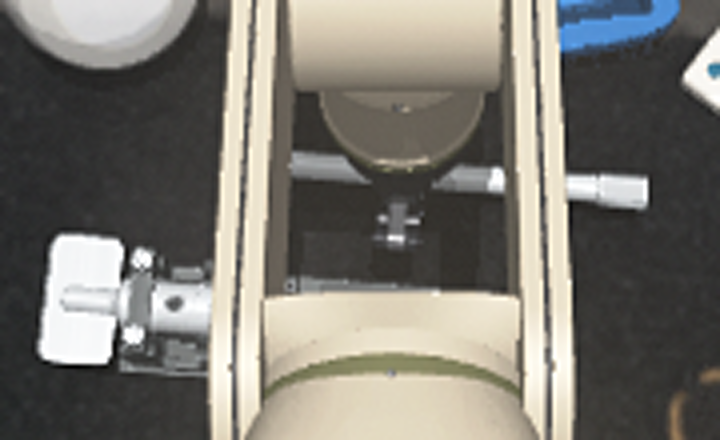

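```bash
python3 -m jog '[[0,0,0.03,0,0,0],[0,0,0.06,0,0,0],[0,0,0.085,0,0,0],[0,0,0.1,0,0,0],[0,0,0.1,0,0,0],[0,0,0.1,0,0,0],[0,0,0.1,0,0,0]]' 0 120
python3 -m jog '[[0,0,0.004,0,0,0],[0,0,0.006,0,0,0],[0,0,0.006,0,0,0],[0,0,0.006,0,0,0]]' 0 120
```

```text
time: 30.85
tool_pos: [619.1, 79.5, 3.0]
tcp_rot: [180.0, -0.0, 87.9]
ft_force: [0.2, 0.4, -3.8]
finger_gap: 11.6
time: 31.25
tool_pos: [618.9, 79.5, 1.3]
tcp_rot: [-180.0, -0.0, 87.9]
ft_force: [-0.7, 0.4, -4.0]
finger_gap: 11.9
```

```bash
python3 -m jog '[[0,0,0.002,0,0,0],[0,0,0.004,0,0,0],[0,0,0.004,0,0,0],[0,0,0.004,0,0,0]]' 0 40
python3 -m jog '[[0,0,0.002,0,0,0],[0,0,0.004,0,0,0],[0,0,0.004,0,0,0],[0,0,0.004,0,0,0]]' 0 30
```

```text
time: 31.65
tool_pos: [619.0, 79.5, 0.7]
tcp_rot: [180.0, -0.0, 87.9]
ft_force: [-3.0, 0.1, 4.4]
finger_gap: 11.8
time: 32.05
tool_pos: [619.0, 79.5, 0.7]
tcp_rot: [-180.0, -0.0, 87.9]
ft_force: [-8.4, -0.4, 12.6]
finger_gap: 11.7
```

```bash
python3 -m jog '[[0,0,-0.004,0,0,0],[0,0,-0.004,0,0,0],[0,0,-0.004,0,0,0]]' 0 20
python3 -m jog '[[0,0,0,0,0,0],[0,0,0,0,0,0],[0,0,0,0,0,0],[0,0,0,0,0,0],[0,0,0,0,0,0],[0,0,0,0,0,0]]' 0.5
python3 -m jog '[[0,0,-0.02,0,0,0],[0,0,-0.06,0,0,0],[0,0,-0.15,0,0,0],[0,0,-0.3,0,0,0],[0,0,-0.45,0,0,0],[0,0,-0.6,0,0,0],[0,0,-0.75,0,0,0],[0,0,-0.75,0,0,0]]' 0.5
python3 - <<'E'
from look import *
look(20,(0,0,640,480,1),(0,0,640,480,1))
go((400,-150,300),-20)
E
```

```text
time: 32.35
tool_pos: [619.0, 79.5, 0.7]
tcp_rot: [180.0, -0.0, 87.9]
ft_force: [-5.2, -0.3, 6.3]
finger_gap: 11.9
time: 32.95
tool_pos: [618.9, 79.5, 0.2]
tcp_rot: [-180.0, -0.0, 87.9]
ft_force: [0.7, 0.4, -0.5]
finger_gap: 42.5
time: 33.75
tool_pos: [622.8, 79.7, 196.7]
tcp_rot: [179.3, -0.1, 87.9]
ft_force: [1.4, -0.3, 1.0]
finger_gap: 42.9
t 33.85 pos [620.1  79.5 190.5] rot [ 1.7976e+02 -3.0000e-02  8.7860e+01] jaw -2.14 F [-0.2 -0.6 -0.5] gap 43.1 J [ 3. 12. 84.  0. 83.  5.]
delta [-0.9501, -0.8435, -0.4421] [0.0013, -0.0004, 0.0992] rows>= 6.725960900317457 2.078978679549858
```

View pics/scene20.png

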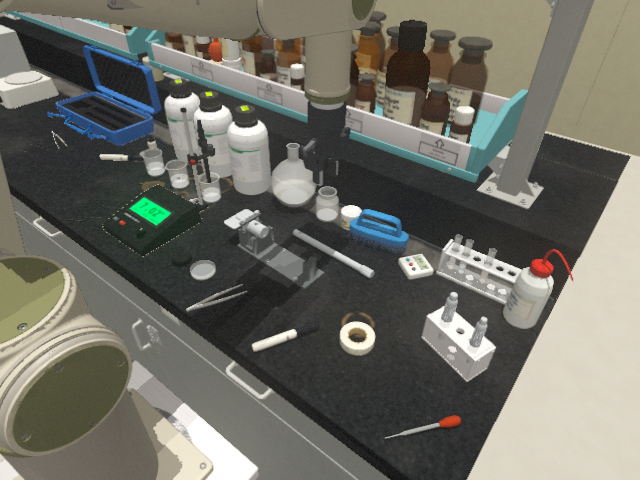

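The shaft lies flat on the worktop behind the fixture, from about (295,233) to (372,273). I'll back the arm off and check the whole scene.

```bash
python3 -m jog '[[0,-0.1,-0.2,0,0,0],[-0.2,-0.3,-0.4,0,0,0],[-0.4,-0.5,-0.4,0,0,0],[-0.6,-0.65,-0.4,0,0,0],[-0.8,-0.8,-0.4,0,0,0],[-0.9,-0.8,-0.4,0,0,0],[-0.9,-0.8,-0.4,0,0,0],[-0.9,-0.8,-0.4,0,0,0]]' 0.5
python3 - <<'E'
from look import *
look(21,(215,195,170,110,4),(200,180,180,120,4))
s=load("scene21")
g=s["pixels"][215:285,225:290,::-1].astype(float);g=np.clip((g-20)*1.6,0,255).astype(np.uint8)
cv2.imwrite("pics/f21.png",cv2.resize(g,None,fx=8,fy=8,interpolation=cv2.INTER_CUBIC))
cv2.imwrite("pics/T21.png",load("top21")["pixels"][:,:,::-1])
print(r.sense()["time"],r.sense()["tool_pos"])
E
```

```text
time: 34.65
tool_pos: [407.5, -142.2, 287.0]
tcp_rot: [-179.9, 0.1, 87.5]
ft_force: [1.0, 0.5, 0.6]
finger_gap: 43.1
34.75 [ 409.62373381 -138.80511272  286.76706813]
```

View pics/f21.png

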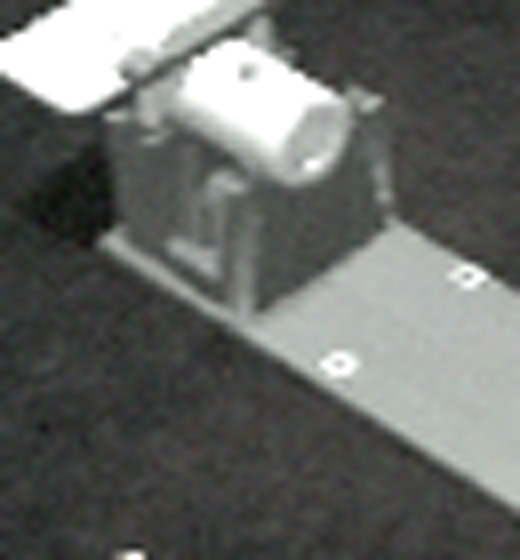

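View pics/scene21.png

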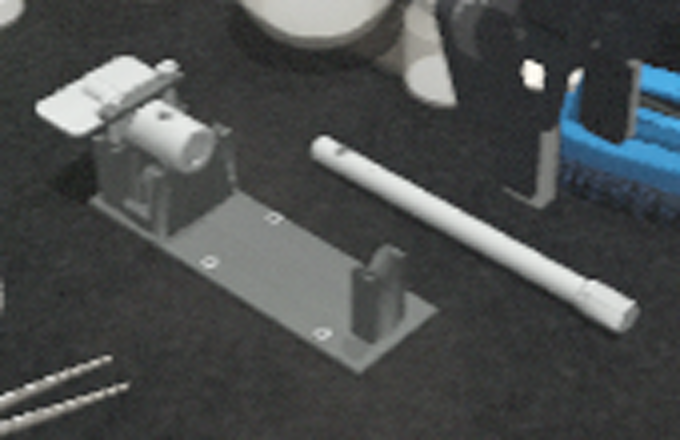

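View pics/T21.png

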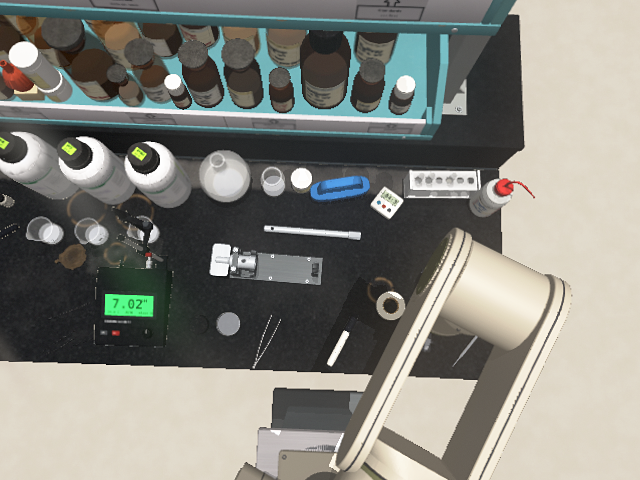

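```bash
python3 -m jog '[[0,0,0,0,0,0],[0,0,0,0,0,0],[0,0,0,0,0,0],[0,0,0,0,0,0]]' 0.5
python3 - <<'E'
from look import *
a=r.snapshot("scene")["pixels"];b=load("scene21")["pixels"]
print("shaft region change",np.abs(a[220:285,285:385].astype(int)-b[220:285,285:385]).mean())
print("rack vs start",np.abs(a[290:380,420:500].astype(int)-load("scene0")["pixels"][290:380,420:500]).mean())
cv2.imwrite("pics/final.png",a[:,:,::-1])
print(r.hand_in())
E
```

```text
time: 35.15
tool_pos: [411.0, -137.1, 287.5]
tcp_rot: [-180.0, -0.0, 88.0]
ft_force: [0.4, -0.6, -0.8]
finger_gap: 42.6
shaft region change 4.098410256410256
rack vs start 2.763287037037037
the job is handed in; nothing more can be done
None
```

View pics/final.png

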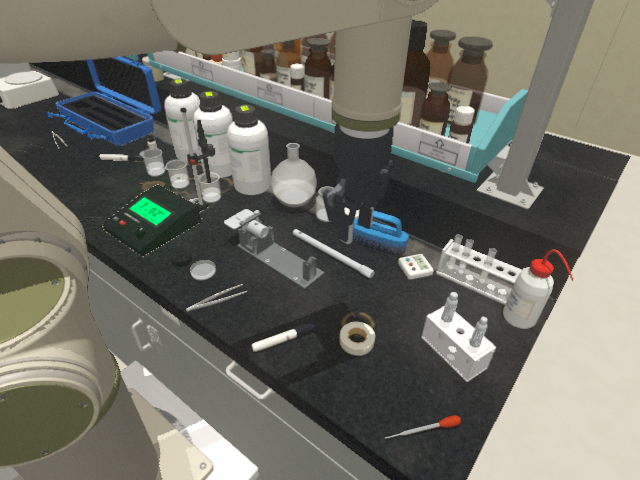

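The job is done and handed in at about 35 s. I pushed the cross pin down with the thin drift until it fell free, then put the drift back upright and fully down in its own rack hole. I drew the shaft out of the hub, regripping once to keep the fingers off the V-rest, and laid it flat on the worktop behind the fixture.

- **Pin:** I pushed it 31 mm below the bore mouth, and the force then fell back to the drift's weight. The measured push was only about 3–6 N while it moved, below the 10–16 N given. The last pictures show the bore open and the hub empty. I could not see the pin clearly in the V-block's window; I take it as out because the shaft came out freely.
- **Drift:** it seated at the same height as at the start (72.7 mm against 72.6 mm), and the rack area looks the same as in the first picture.
- **Shaft:** it looks flat and in the same place in the last pictures. The numeric picture difference there was slightly raised (4.1), probably from the arm and its shadow moving.
- **Bystanders:** the thick punch and the other things look unmoved, and the arm ended clear of everything.

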